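# Square a brass valve block, lay it on the draining rest and spray it clean

### The job

Push the brass valve block that lies on the fixture up square into the corner of the two fences, touching both, so that it can be gripped true, then pick it up and lay it down, without dropping it, flat on the sloping rest: in the middle of the rest's width, square to it, an end against the lip. Once the block lies there, and not before, press the spray canister's red nozzle cap right down for a moment and let it spring back. Do not shift the spanner, the acrylic pipe stub, the bib cock or the spare brass block.

Things in the scene. Friction and masses are not known exactly. Their poses are not given: they have to be found in the camera images.
- block_centre (a point): Centre (half-way up) of the loose brass valve block to be handled: a plain block 60 mm long (x), 38 wide (y), 32 high (z), 0.38 to 0.52 kg, with a dark round port in the top and in each end. It starts flat on the fixture, clear of the fences, its length up to 0.45 rad askew from the fixture's x. Either end may go against the lip.
- fixture: The grey cast aluminium fixture block, 164 x 134 mm, bolted down. Origin at the centre of its underside, x and y along its fences. Its flat top is 35 mm higher. Fences (pale strips 12 mm thick, 10 mm high) stand along its +y and its +x edge; the other two edges are open. The jaws can grip the upper 20 mm of the block's sides over the fence.
- fence_corner (a point): Inner corner of the two fences, at the level of the fixture's flat top (38 mm above z = 0); axes as the fixture's. The fences' inner faces are the planes y = 0 (for x = -145 to -9 mm) and x = 0 (y = -112 to -8 mm); the flat top reaches to x = -147 and y = -117 mm. The squared block has its centre at x -30, y -19, z +16 mm in this frame, its length along x.
- rest: Fixed sloping rest: an aluminium plate 72 mm wide rising at 30 degrees away from the robot, with a 10 mm high lip along its low edge. Origin: on the sloping face, mid-width, at the lip's inner face, 48 mm above z = 0. x points up the slope (face ends at 95 mm), y across, z out of the face. Block correctly laid: centre at x 30, y 0, z 16 mm here, length along x. Nothing is above it.
- cap_top (a point): Centre of the top of the red nozzle cap, 26 mm across, on a blue spray canister 47 mm thick clamped upright 150 mm to the rest's +y side; with the cap up this point is 141 mm above z = 0. The spout points at the rest. The cap goes straight down.
- nozzle_cap (a joint): How far the nozzle cap is pressed: 0 up, 0.005 m right down. A spring returns it; it takes about 1.5 N to start and 5 N to hold right down.
- spanner: Bystander: loose open-ended steel spanner about 170 mm long, lying flat; origin on its underside. Leave alone.
- pipe_stub: Bystander: loose transparent acrylic pipe stub standing upright, 40 mm across, 62 mm high; origin at the centre of its underside. Leave alone.
- bib_cock: Bystander: loose brass bib cock lying on its side, about 90 x 90 mm, 32 mm high; origin on its underside. Leave alone.
- spare_block: Bystander: loose smaller brass block with a hexagon plug, 50 x 34 x 30 mm, lying near the back of the bench away from the fixture; origin at the centre of its underside. Leave alone.
Things that resemble listed ones, but are neither listed nor needed, are in the scene too. Leave any purple look-alike of the part that bears block_centre alone.

How it is judged (in metres and radians):
On the way, in this order (a step that is already met when the one before it is completed fails the run):
1. the block lies on the fixture squared into the corner: both faces within 2 mm of the fences and square to them within 2 degrees (x of block_centre in the frame of fence_corner between -0.032 and -0.027 m and y of block_centre in the frame of fence_corner between -0.021 and -0.016 m and z of block_centre in the frame of fence_corner below 0.018 m and angle between the x axis of block_centre and the x axis of fence_corner, either way round below 0.035 rad), for 0.2 s.
2. the block is brought down onto the sloping rest in the gripper: flat on it within 7 degrees and 4 mm, within 10 mm of the lip, while still touched by the fingers (x of block_centre in the frame of rest between 0.026 and 0.04 m and y of block_centre in the frame of rest between -0.015 and 0.015 m and z of block_centre in the frame of rest below 0.02 m and angle between the z axis of block_centre and the z axis of rest, either way round below 0.12 rad and contact force between the fingers and block above 0.5 N), for 0.1 s.
3. the block, let go, lies on the rest and the nozzle cap is pressed down (more than 3.5 of its 5 mm) for at least 0.15 s (value of joint nozzle_cap above 0.0035 m and x of block_centre in the frame of rest below 0.034 m and z of block_centre in the frame of rest below 0.018 m and contact force between the fingers and block below 0.1 N), for 0.15 s.
At the end, for the whole second after the job is handed in: The block lies still and released on the sloping rest, flat on it (within 3.5 degrees and 2 mm), an end within 4 mm of the lip, within 12 mm of the middle of the rest's width and square to it within 4 degrees; the nozzle cap is up again (x of block_centre in the frame of rest between 0.027 and 0.034 m and y of block_centre in the frame of rest between -0.012 and 0.012 m and z of block_centre in the frame of rest between 0.013 and 0.018 m and angle between the x axis of block_centre and the x axis of rest, either way round below 0.07 rad and angle between the z axis of block_centre and the z axis of rest, either way round below 0.06 rad and linear speed of block below 0.01 m/s and value of joint nozzle_cap below 0.001 m); the robot touches nothing.
It fails at once if the nozzle cap is pressed while the block is not lying on the rest (value of joint nozzle_cap above 0.0025 m and (x of block_centre in the frame of rest above 0.045 m or z of block_centre in the frame of rest above 0.022 m or distance between block_centre and rest above 0.06 m)).
It fails at once if the spanner, pipe stub, bib cock or spare block is moved more than 20 mm (distance of any of spanner, pipe_stub, bib_cock, spare_block from where it was at the start of the episode above 0.02 m).
It fails at once if the block is dropped or flung: it moves faster than 0.35 m/s while the fingers are not touching it (linear speed of block above 0.35 m/s and contact force between the fingers and block below 0.1 N).
It also fails if it takes over 70 s, if anything falls off the work surface, if the arm or the gripper's body presses on something with over 40 N, if the wrist force passes 120 N, or if a joint passes its speed limit or range.

### The arm

A 7-joint arm with a two-finger parallel gripper is mounted at the origin on the work surface. World frame = base frame: x ahead of the robot, y to its left, z up, the work surface at z = 0. Lengths are in mm, angles in rad, forces in N, time in s.
With the tool pointing down it reaches from about 425 to 825 mm from the base axis. Payload 3.6 kg.
Tool frame: the origin (TCP) lies on the centre line of the jaws, within the pads' length; the fingertips stand 11 mm ahead of it and the grasp point (between the pads) lies 8 mm behind it; z points along the fingers, y is the direction in which the jaws open and shut (so a half turn about z gives the same grasp; the last joint's range is limited). The gripper opens to 85 mm and grips with 20 to 120 N. Pads are 22 mm wide; open, the fingers measure 114 mm over their backs; the gripper's body (76 mm by 85 mm) begins 54 mm behind the grasp point. The pads swing forward as they close: fully open they stand 13 mm farther back than shut.
Start: joints at [-1.341, 0.615, -0.013, 1.423, 0.008, 1.103, -0.04], TCP at [164.431, 628.829, 242.297] pointing down, gripper open.
Joint ranges: [-3.12, 3.12], [-0.3, 2.06], [-1.34, 1.32], [0.26, 2.42], [-1.36, 4.5], [0.01, 1.98], [-2.84, 2.84]. Speed limits (rad/s): [2.79, 2.79, 3.14, 3.14, 3.14, 3.14, 3.14].

### API

Orientations are given as a rotation vector (axis times angle).
In Python, from station import bot gives the robot as it stands.
- The arm moves only by the tool send_rows, never from a script. Its argument "rows" is one flat list of numbers, 7 for each row, row after row: the finger opening in cm, from 0 to 8.54, then the shift along the tool's x, y, z in cm, then the turn, a rotation vector about the tool's x, y, z in rad. A call has 1 to 5 rows; each row is the pose to reach, as a shift and turn from the pose measured when the call began, along the tool's axes at that moment; what a row does not reach only later rows make up. A row lasts 1/12 s, in which the tool goes at most 41.7 mm and 7.16 degrees, less where a joint would pass 70% of its speed; a pose out of reach is approached as far as the arm can. A call with a gripper value outside its range is refused whole. The fingers move at their own pace and stop on an object; the grip force is fixed at half the most. Time passes only in rows, so rows that repeat a pose let the fingers close. It gives the time, the measured TCP pose, the force and the opening at its end, in the units of the state.
- bot.state(): the state, without advancing time (a new reading comes with each control period).
- bot.get_image(name): name is "scene" or "top"; returns the picture (480x640x3 uint8, blue, green, red); there is no depth.
- bot.camera_params(name): a dict with "camera_matrix" (3x3 intrinsics, pixels), "k1" (the pictures are not rectified: a ray, as slopes to the right and down, at radius r is drawn at 1 + k1 r^2 times it, then the intrinsics apply), "extrinsics" (4x4, takes a point from world to camera coordinates). Camera axes: x right, y down, z forward; pixel columns grow to the right and rows downward; lengths in mm; the calibration is good to about 2 mm. A picture is of the moment at which its call begins. camera_params takes no time and is no camera call.
- bot.sign_off(): hands the job in, once; it reports no verdict.
The state is a dict: "time": time; "q": joint angles; "joint_vel": joint speeds; "joint_efforts": joint torques, N m; "ee_pos": TCP position; "eef_rot": TCP orientation; "ft_force": force on the tool from outside, world axes, zero at the start; "wrist_torque": the same for the moment, N m; "opening": finger opening in mm.
Only numpy, scipy, OpenCV 4.12 (cv2) and the standard library are available. Lean on these libraries where they do the work, as an engineer would, in place of code of your own. Each camera call takes 0.05 s, during which the arm holds its last target.

## Working session

There is one attempt and no reset: what is moved stays moved. The work goes in short steps, Python scripts to look and compute and a tool call to move; the robot and the scene stay as the last step left them, time stands still between calls to the robot, and variables do not carry over. Pictures are saved under pics/ and viewed, and the job is handed in when it is done.

Besides the shell and the picture viewer there is one more tool, called as a command line: name --argument value ..., lists and objects as JSON in quotes. send_rows: Moves the arm, as the interface text tells. Its arguments: {"type":"object","properties":{"rows":{"type":"array"}},"required":["rows"]}

```bash
ls; mkdir -p pics
python3 - <<'E'
from station import bot
import cv2
print(bot.state())
for n in("scene","top"):
    cv2.imwrite(f"pics/{n}0.png",bot.get_image(n)); print(n,bot.camera_params(n))
E
```

```text
pics
{'time': 0.0, 'q': array([-1.34150687,  0.61591395, -0.01258777,  1.42488887,  0.00811268,
        1.10340135, -0.04040133]), 'joint_vel': array([ 0.00031038, -0.00155768, -0.00112485,  0.00030956, -0.00172128,
        0.00074647, -0.00096586]), 'joint_efforts': array([ 7.22584718e-05, -4.69216955e+01,  2.59098178e-01, -1.71032488e+01,
        9.93798429e-03,  9.41209146e-03,  2.28023744e-06]), 'ee_pos': array([164.27967576, 628.14172586, 241.14493879]), 'eef_rot': array([-0.40059093, -3.11568089,  0.00400135]), 'ft_force': array([0.71472622, 0.29179506, 0.23379212]), 'wrist_torque': array([-0.01066604,  0.02870794,  0.0237407 ]), 'opening': 85.36896851911615}
scene {'camera_matrix': array([[534.60747847,   0.        , 321.78430771],
       [  0.        , 534.60747847, 240.35602515],
       [  0.        ,   0.        ,   1.        ]]), 'k1': -0.055368233078632825, 'extrinsics': array([[-1.87188888e-01,  9.82251810e-01, -1.19038798e-02,
         1.06593663e+02],
       [ 7.60012885e-01,  1.37137681e-01, -6.35274485e-01,
        -3.99787762e+02],
       [-6.22367042e-01, -1.27963427e-01, -7.72194681e-01,
         1.56894863e+03],
       [ 0.00000000e+00,  0.00000000e+00,  0.00000000e+00,
         1.00000000e+00]])}
top {'camera_matrix': array([[602.59908759,   0.        , 335.1505707 ],
       [  0.        , 602.59908759, 245.4892661 ],
       [  0.        ,   0.        ,   1.        ]]), 'k1': -0.14096742767074494, 'extrinsics': array([[-2.35208353e-02, -9.99723131e-01, -6.56543605e-04,
         3.79682246e+01],
       [-9.76434279e-01,  2.31138263e-02, -2.14573649e-01,
         6.13610442e+02],
       [ 2.14529415e-01, -4.40587976e-03, -9.76707591e-01,
         1.28888074e+03],
       [ 0.00000000e+00,  0.00000000e+00,  0.00000000e+00,
         1.00000000e+00]])}
```

View pics/scene0.png

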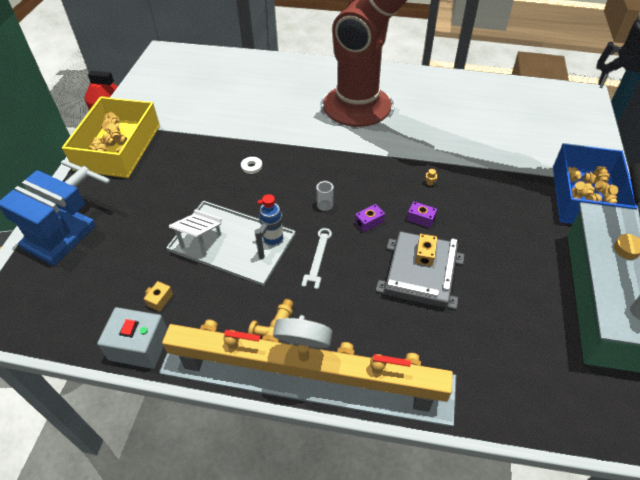

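View pics/top0.png

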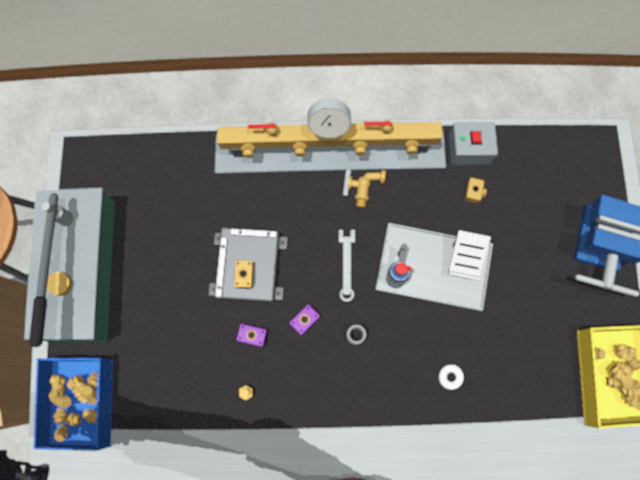

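The block could be confused with these (top view pixels):
- the yellow block on the fixture (244,272)
- the purple blocks (252,335) and (305,319)
- the spare block (476,189)
- the hex brass piece (246,393)

By the description I choose (244,272), and I'll check it in a close crop.

```bash
cat > h.py <<'E'
from station import bot
import cv2, numpy as np
from scipy.spatial.transform import Rotation as R
def ray(n,px):
    p=bot.camera_params(n);K=p['camera_matrix'];k=p['k1'];E=p['extrinsics']
    px=np.asarray(px,float).reshape(-1,1,2)
    u=cv2.undistortPoints(px,K,np.array([k,0,0,0.]),None)[:,0]
    d=np.c_[u,np.ones(len(u))]@E[:3,:3]; o=-E[:3,:3].T@E[:3,3]
    return o,d
def onplane(n,px,z):
    o,d=ray(n,px); return o+d*((z-o[2])/d[:,2])[:,None]
def tri(pa,pb): # scene px, top px
    A=[];b=[];M=np.zeros((3,3));v=np.zeros(3)
    for n,p in(("scene",pa),("top",pb)):
        o,d=ray(n,p);d=d[0]/np.linalg.norm(d[0]);P=np.eye(3)-np.outer(d,d);M+=P;v+=P@o
    return np.linalg.solve(M,v)
def proj(n,X):
    p=bot.camera_params(n);E=p['extrinsics']
    return cv2.projectPoints(np.asarray(X,float).reshape(-1,1,3),cv2.Rodrigues(E[:3,:3])[0],E[:3,3],p['camera_matrix'],np.array([p['k1'],0,0,0.]))[0][:,0]
def crop(src,x0,y0,x1,y1,s,out):
    cv2.imwrite(out,cv2.resize(src[y0:y1,x0:x1],None,fx=s,fy=s,interpolation=cv2.INTER_CUBIC))
E
python3 - <<'E'
from h import *
t=cv2.imread('pics/top0.png');s=cv2.imread('pics/scene0.png')
a=cv2.resize(t[220:310,200:290],None,fx=6.6,fy=6.6,interpolation=cv2.INTER_CUBIC)
cv2.imwrite('pics/c1.png',a)
crop(t,370,215,500,315,6,'pics/c2.png')
crop(s,160,190,305,290,5.5,'pics/c3.png')
crop(s,375,220,475,310,6.6,'pics/c4.png')
E
```

```text
(no output)
```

View pics/c1.png

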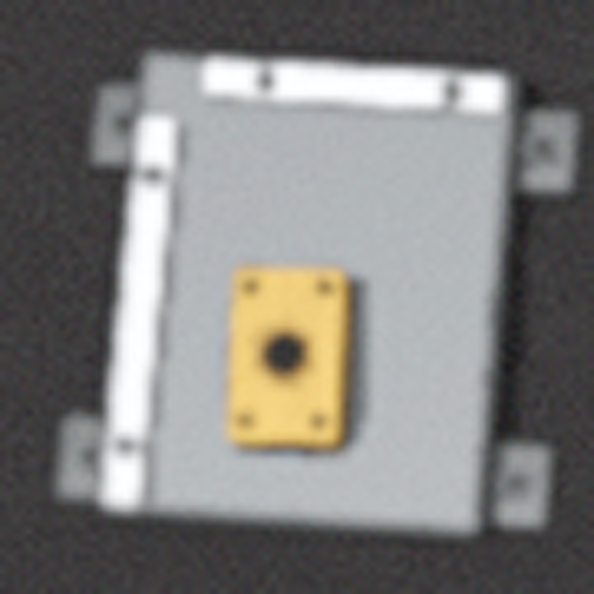

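View pics/c2.png

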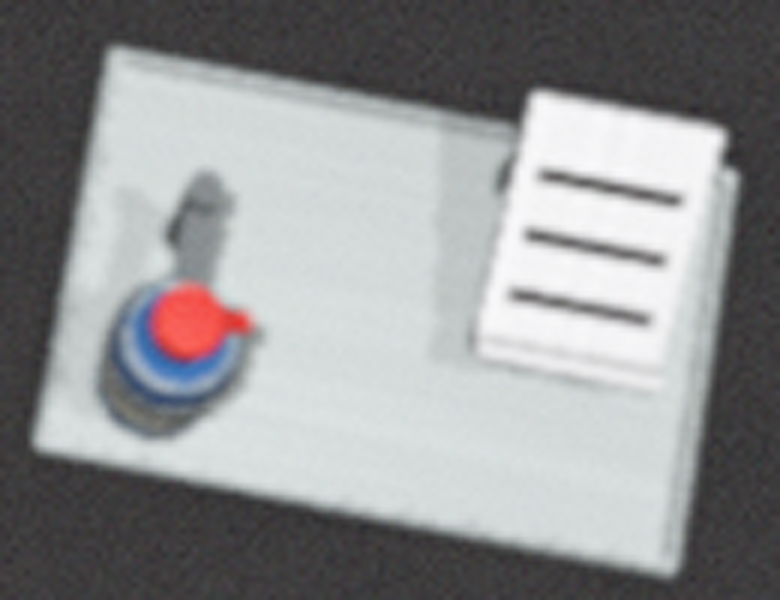

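View pics/c3.png

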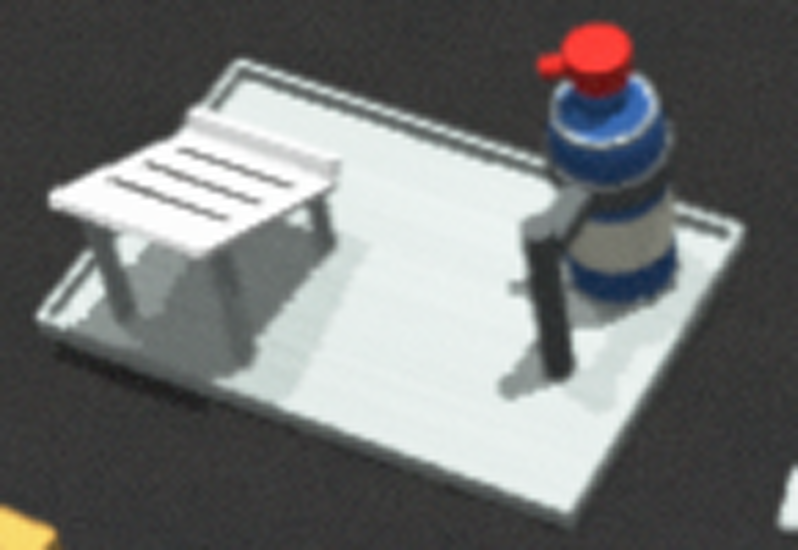

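View pics/c4.png

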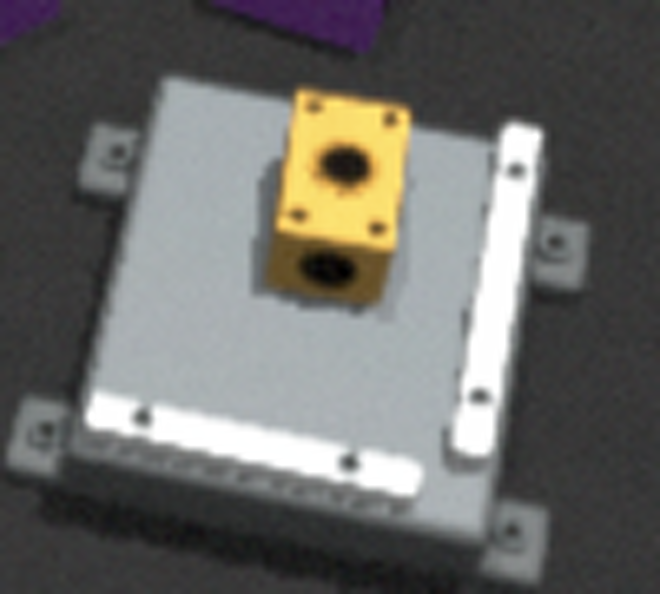

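The crop shows the brass block on the fixture, about square in the image. The fences run along the image's left (+y) and top (+x), the corner is top left, and the rest's lip is on the near side. The choice is confirmed, so I'll measure next.

```bash
cat > m.py <<'E'
from h import *
def rect(mask,s,x0,y0):
    n,l,st,c=cv2.connectedComponentsWithStats(mask)
    out=[]
    for i in range(1,n):
        if st[i,4]>100*s*s/9:
            pts=cv2.findContours((l==i).astype(np.uint8),0,2)[0][0][:,0]
            b=cv2.boxPoints(cv2.minAreaRect(pts))
            out.append(((b+.5)/s-.5+[x0,y0],st[i,4]/s/s))
    return out
def up(im,x0,y0,x1,y1,s=8):
    return cv2.resize(im[y0:y1,x0:x1],None,fx=s,fy=s,interpolation=cv2.INTER_CUBIC)
E
python3 - <<'E'
from m import *
np.set_printoptions(precision=1,suppress=True)
for n in("scene","top"):
    o,d=ray(n,[[320,240]]);print(n,o)
t=cv2.imread('pics/top0.png');s=cv2.imread('pics/scene0.png')
for n,im,b in(("top",t,(200,220,290,310)),("scene",s,(375,220,475,310))):
    u=up(im,*b);h=cv2.cvtColor(u,cv2.COLOR_BGR2HSV)
    w=((u.min(2)>218)*255).astype(np.uint8)
    br=(((h[...,1]>90)&(h[...,2]>120)&(h[...,0]>12)&(h[...,0]<32))*255).astype(np.uint8)
    if n=='top': br=cv2.morphologyEx(br,cv2.MORPH_CLOSE,np.ones((60,60)))
    for r,a in rect(w,8,*b[:2]):
        P=onplane(n,r,48);print(n,'fence',a,r.tolist());print(P[:,:2], np.linalg.norm(np.diff(P[:3,:2],axis=0),axis=1))
    for r,a in rect(br,8,*b[:2]):
        P=onplane(n,r,70);print(n,'block',a);print(P[:,:2],P.mean(0), np.linalg.norm(np.diff(P[:3,:2],axis=0),axis=1))
E
```

```text
scene [1300.3  150.9  958.8]
top [ 323.5   29.5 1390.5]
top fence 34.421875 [[230.2048225402832, 233.38923263549805], [230.67388534545898, 228.69863891601562], [238.71844100952148, 229.50309371948242], [238.2493782043457, 234.19368743896484]]
[[652.6 264.2]
 [663.7 263.3]
 [661.4 244.6]
 [650.3 245.5]] [11.1 18.9]
top fence 120.234375 [[240.75861740112305, 234.47844791412354], [241.06508255004883, 229.26853466033936], [266.4185333251953, 230.75991344451904], [266.11207580566406, 235.9698257446289]]
[[649.5 239.7]
 [661.8 239.1]
 [656.8 180.5]
 [644.5 181.2]] [12.3 58.9]
top fence 25.25 [[269.59979248046875, 236.10393714904785], [269.8563537597656, 231.22928047180176], [275.4330139160156, 231.5227870941162], [275.17645263671875, 236.3974437713623]]
[[644.  173.1]
 [655.5 172.6]
 [654.5 159.7]
 [643.  160.3]] [11.5 12.9]
top fence 33.015625 [[220.60858345031738, 244.82453155517578], [220.82544898986816, 237.2342987060547], [225.74999809265137, 237.375], [225.5331325531006, 244.9652328491211]]
[[626.2 286. ]
 [644.1 285.8]
 [643.5 274.4]
 [625.6 274.6]] [17.9 11.5]
top fence 181.71875 [
[... 544 characters left out ...]
]
 [582.3 208. ]
 [521.4 210.4]] [553.2 229.   70. ] [61.1 39.7]
scene fence 248.015625 [[442.8170623779297, 287.6842041015625], [450.7664794921875, 238.39781761169434], [456.71653747558594, 239.35750579833984], [448.7671203613281, 288.6438903808594]]
[[645.7 268.5]
 [510.  279.7]
 [510.4 292.8]
 [646.  280.7]] [136.2  13.1]
scene fence 230.0625 [[387.3990879058838, 284.11676025390625], [388.5368900299072, 278.8070068359375], [438.8600616455078, 289.5905456542969], [437.7222595214844, 294.9002990722656]]
[[657.1 155.3]
 [643.3 156.1]
 [651.9 260.7]
 [665.5 259.1]] [ 13.8 104.9]
scene block 381.765625
[[589.4 205.2]
 [524.9 208. ]
 [526.  248.4]
 [590.3 244.3]] [557.6 226.5  70. ] [64.6 40.5]
```

Run:
```python
from m import *
np.set_printoptions(precision=1,suppress=True)
t=cv2.imread('pics/top0.png');s=cv2.imread('pics/scene0.png')
# enhanced contrast closeups of rest
def cc(im,x0,y0,x1,y1,sc,out):
    u=up(im,x0,y0,x1,y1,sc).astype(float); u=np.clip((u-150)*2.4,0,255).astype(np.uint8); cv2.imwrite(out,u)
cc(t,443,225,498,285,10,'pics/r1.png'); cc(s,162,200,232,260,10,'pics/r2.png')
for n,im,b in(("top",t,(370,215,500,315)),("scene",s,(240,185,300,230))):
    u=up(im,*b);h=cv2.cvtColor(u,cv2.COLOR_BGR2HSV)
    m=(((h[...,1]>150)&(h[...,2]>120)&((h[...,0]<8)|(h[...,0]>172)))*255).astype(np.uint8)
    # opening to drop the spout
    m2=cv2.morphologyEx(m,cv2.MORPH_OPEN,cv2.getStructuringElement(2,(49,49)))
    for r,a in rect(m2,8,*b[:2]): print(n,r.mean(0),a,onplane(n,[r.mean(0)],141),r.tolist())
```

```text
top [400.8 268.6] 101.078125 [[ 544.8 -113.5  141. ]] [[392.93750381469727, 268.56250381469727], [400.81250381469727, 260.68750381469727], [408.75000381469727, 268.62500381469727], [400.87500381469727, 276.50000381469727]]
scene [267.8 198.6] 102.234375 [[ 548.6 -118.9  141. ]] [[260.58749771118164, 194.73749923706055], [273.7299995422363, 192.85999870300293], [275.0900001525879, 202.3799991607666], [261.9474983215332, 204.25749969482422]]
```

View pics/r1.png

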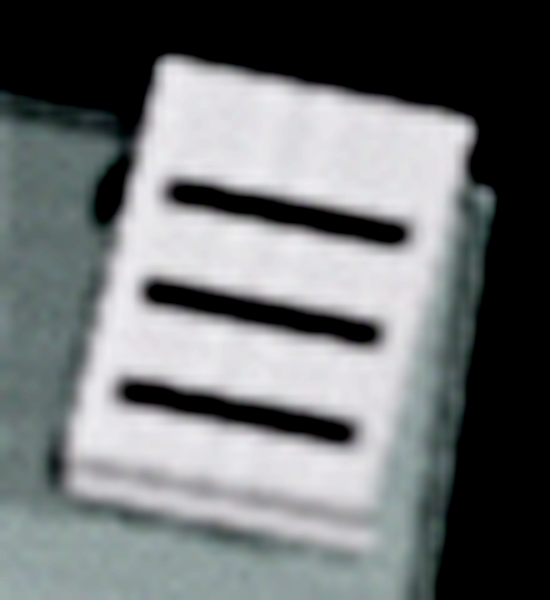

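View pics/r2.png

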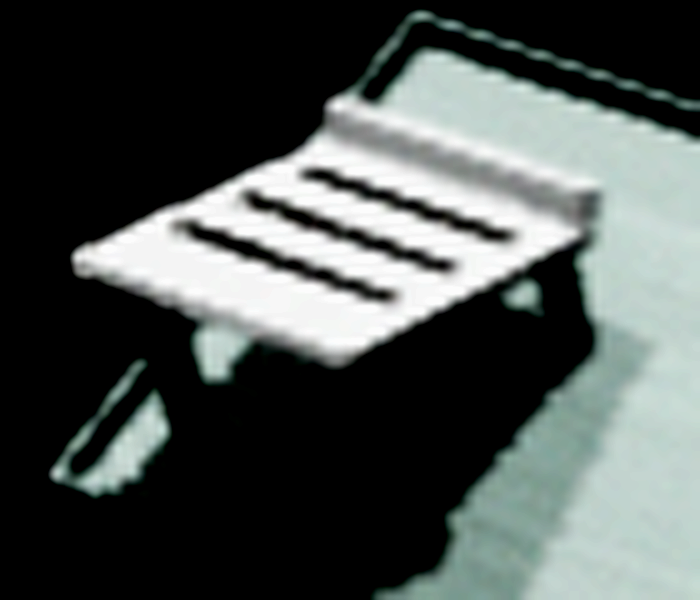

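Run:
```python
from m import *
np.set_printoptions(precision=1,suppress=True)
f=lambda p,x,y:[( p[0]+.5)/10-.5+x,(p[1]+.5)/10-.5+y]
T=lambda *p:f(p,443,225); S=lambda *p:f(p,162,200)
U=onplane("top",[T(160,57),T(475,120)],95.5);print('top upper',U)
V=onplane("scene",[S(345,350),S(75,255)],95.5);print('scene upper',V)
L=onplane("scene",[S(577,232),S(325,142)],48);print('scene lipline',L)
Lt=onplane("top",[T(75,462),T(375,520)],56.7);print('top liptop',Lt)
for a in(U,V,L,Lt):
    d=a[0]-a[1];print(np.linalg.norm(d),-np.arctan2(d[0],d[1]), a.mean(0))
sl=[(T(175,190),T(405,233)),(T(150,290),T(378,333)),(T(122,390),T(350,433))]
for a,b in sl: d=onplane("top",[a,b],75);d=d[0]-d[1];print('slot',-np.arctan2(d[0],d[1]))
ss=[(S(508,236),S(308,174)),(S(450,267),S(250,198)),(S(392,297),S(180,226))]
for a,b in ss: d=onplane("scene",[a,b],75);d=d[0]-d[1];print('slot',-np.arctan2(d[0],d[1]))
for (a,b),(c,d) in zip(sl,ss): print('tri mid',tri(np.add(c,d)/2,np.add(a,b)/2))
```

```text
top upper [[ 636.2 -251.8   95.5]
 [ 620.2 -322.    95.5]]
scene upper [[ 636.2 -258.1   95.5]
 [ 621.  -325.1   95.5]]
scene lipline [[ 556.6 -239.8   48. ]
 [ 540.3 -306.3   48. ]]
top liptop [[ 552.  -234.5   56.7]
 [ 536.9 -302.2   56.7]]
71.95240346021741 -0.22423486658936762 [ 628.2 -286.9   95.5]
68.77355009364116 -0.22288137241929343 [ 628.6 -291.6   95.5]
68.48426664143832 -0.24058180276904187 [ 548.5 -273.1   48. ]
69.4056110135633 -0.21918823674561255 [ 544.5 -268.4   56.7]
slot -0.211791791228973
slot -0.21383733764044222
slot -0.21424180766895504
slot -0.19176820786710394
slot -0.2237112492883704
slot -0.21077486764126485
tri mid [ 596.9 -267.6   98.6]
tri mid [ 583.5 -278.8   69.8]
tri mid [ 570.1 -290.6   40.5]
```

```bash
cat > d.py <<'E'
from h import *
import sys
np.set_printoptions(precision=3,suppress=True)
def target(yaw,tilt=0,flip=0):
    # tool z = -normal ; tool y along +- frame y
    Rf=R.from_euler('z',yaw)*R.from_euler('y',-tilt)   # frame x up slope
    y=np.array([0,1,0.])*(-1 if flip else 1); z=np.array([0,0,-1.]); x=np.cross(y,z)
    return Rf*R.from_matrix(np.c_[x,y,z])
def delta(pos,Rt):
    s=bot.state(); Rc=R.from_rotvec(s['eef_rot'])
    print('now',s['ee_pos'],'t',s['time'],'F',s['ft_force'],'q',s['q'],'open',s['opening'])
    print('shift cm',Rc.inv().apply(np.array(pos)-s['ee_pos'])/10,'turn',(Rc.inv()*Rt).as_rotvec())
E
python3 - <<'E'
from d import *
print(R.from_rotvec(bot.state()['eef_rot']).as_matrix())
for f in(0,1): delta((553,228,170),target(-.084,0,f))
E
```

```text
[[-0.967  0.253 -0.001]
 [ 0.253  0.967 -0.002]
 [ 0.    -0.002 -1.   ]]
now [164.268 628.204 241.228] t 0.1 F [ 1.173 -0.054 -0.801] q [-1.341  0.616 -0.013  1.425  0.008  1.103 -0.04 ] open 85.67607707670184
shift cm [-47.732 -28.869   7.191] turn [-0.002 -0.    -0.172]
now [164.268 628.204 241.228] t 0.1 F [ 1.173 -0.054 -0.801] q [-1.341  0.616 -0.013  1.425  0.008  1.103 -0.04 ] open 85.67607707670184
shift cm [-47.732 -28.869   7.191] turn [-0.     0.004  2.97 ]
```

send_rows --rows '[8.5,-47.7,-28.9,2,0,0,-0.17,8.5,-47.7,-28.9,2,0,0,-0.17,8.5,-47.7,-28.9,2,0,0,-0.17,8.5,-47.7,-28.9,2,0,0,-0.17,8.5,-47.7,-28.9,2,0,0,-0.17]'

```text
time: 0.52
ee_pos: [310.2, 477.4, 234.2]
eef_rot: [-0.134, -3.138, 0.005]
ft_force: [1.8, -0.1, 0.6]
opening: 85.0
```

Run:
```python
from d import *
delta((553,228,170),target(-.084))
```

```text
now [310.204 477.391 234.242] t 0.5167 F [ 1.759 -0.09   0.619] q [-0.999  0.498 -0.053  1.672  0.032  0.976  0.422] open 84.96075658340102
shift cm [-26.324 -22.755   6.48 ] turn [-0.003 -0.001 -0.001]
```

send_rows --rows '[8.5,-26.3,-22.8,5,0,0,0,8.5,-26.3,-22.8,5,0,0,0,8.5,-26.3,-22.8,5,0,0,0,8.5,-26.3,-22.8,5,0,0,0,8.5,-26.3,-22.8,5,0,0,0]'

```text
time: 0.93
ee_pos: [453.5, 329.2, 204.8]
eef_rot: [-0.134, -3.137, 0.006]
ft_force: [-0.1, 0.8, -1.4]
opening: 84.8
```

send_rows --rows '[8.5,-12,-10,5,0,0,0,8.5,-12,-10,5,0,0,0,8.5,-12,-10,5,0,0,0,8.5,-12,-10,5,0,0,0]'

```text
time: 1.27
ee_pos: [565.4, 217.3, 154.1]
eef_rot: [-0.134, -3.137, 0.006]
ft_force: [0.8, -0.1, -0.7]
opening: 85.0
```

Run:
```python
from d import *
delta((553,228,120),target(-.084))
t=bot.get_image('top');s=bot.get_image('scene')
cv2.imwrite('pics/top1.png',t);cv2.imwrite('pics/scene1.png',s)
```

```text
now [565.442 217.34  154.062] t 1.2667 F [ 0.819 -0.068 -0.726] q [-0.382  0.641 -0.036  1.658  0.032  0.847  1.053] open 84.97081659367379
shift cm [1.324 0.97  3.405] turn [-0.004 -0.002 -0.001]
```

Run:
```python
from d import *
t=cv2.imread('pics/top1.png');s=cv2.imread('pics/scene1.png')
st=bot.state();Rc=R.from_rotvec(st['eef_rot']).as_matrix();p=st['ee_pos']
tip=[p+Rc@np.array([0,y,11-z]) for y,z in((42.5,13),(-42.5,13),(57,13),(-57,13))]
for n,im,b,o in(("top",t,(190,210,300,310),'pics/c5.png'),("scene",s,(365,170,485,310),'pics/c6.png')):
    sc=5.5 if n=='top' else 4.2
    u=cv2.resize(im[b[1]:b[3],b[0]:b[2]],None,fx=sc,fy=sc,interpolation=cv2.INTER_CUBIC)
    for q in proj(n,tip): cv2.circle(u,tuple(int(v) for v in (q-b[:2]+.5)*sc),3,(0,255,0),-1)
    cv2.imwrite(o,u)
```

```text
(no output)
```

View pics/c5.png

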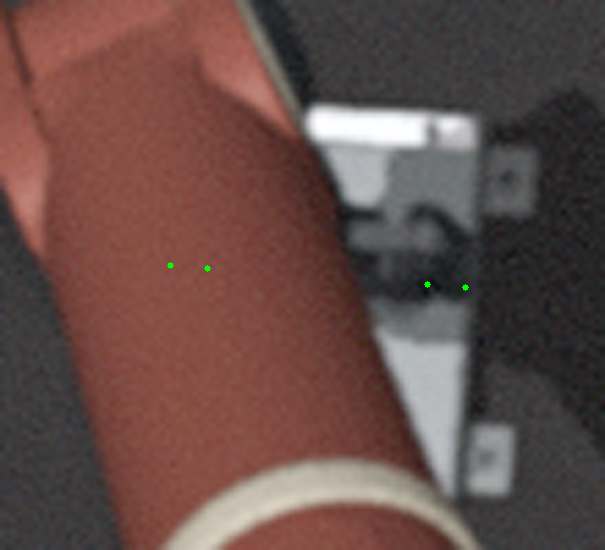

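View pics/c6.png

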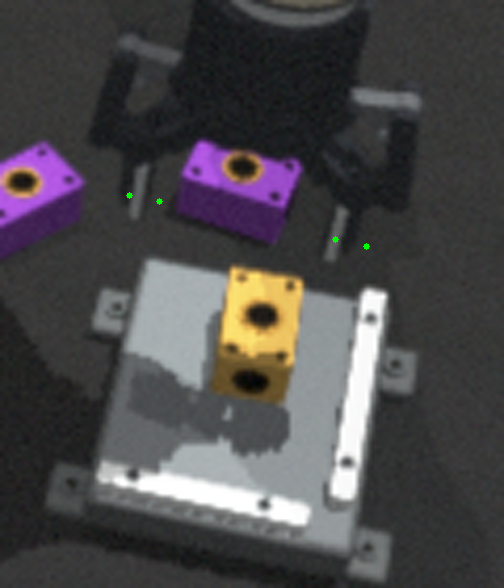

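Run:
```python
from d import *
s=cv2.imread('pics/scene1.png')
st=bot.state();Rc=R.from_rotvec(st['eef_rot']).as_matrix();p=st['ee_pos']
b=(385,195,465,240);sc=10
u=cv2.resize(s[b[1]:b[3],b[0]:b[2]],None,fx=sc,fy=sc,interpolation=cv2.INTER_CUBIC)
u=np.clip(u.astype(float)*1.6,0,255).astype(np.uint8)
for z,c in((11,(0,255,0)),(4,(0,255,255)),(-2,(0,0,255))):
  for q in proj('scene',[p+Rc@np.array([x,y,z]) for y in(42.5,-42.5,57,-57) for x in (-11,11)]): cv2.circle(u,tuple(int(v) for v in (q-b[:2]+.5)*sc),3,c,-1)
cv2.imwrite('pics/c7.png',u)
```

```text
(no output)
```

View pics/c7.png

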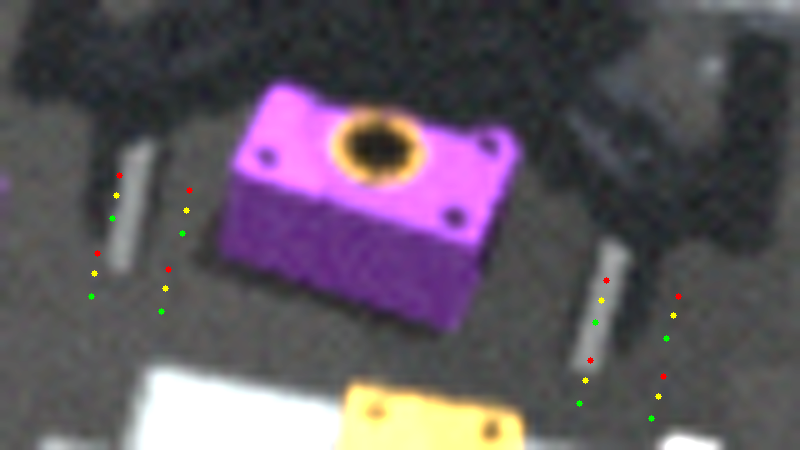

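Run:
```python
from d import *
delta((552.5,229,61),target(-.084))
```

```text
now [568.756 208.82  152.146] t 1.3667 F [-0.269 -0.245  0.06 ] q [-0.377  0.644 -0.026  1.658  0.035  0.847  1.05 ] open 84.81609210125666
shift cm [1.811 1.959 9.093] turn [-0.012 -0.001 -0.015]
```

send_rows --rows '[7,1.8,2.0,5,-0.01,0,-0.015,7,1.8,2.0,5,-0.01,0,-0.015,7,1.8,2.0,5,-0.01,0,-0.015,7,1.8,2.0,5,-0.01,0,-0.015,7,1.8,2.0,5,-0.01,0,-0.015]'

```text
time: 1.78
ee_pos: [553.8, 230.0, 103.0]
eef_rot: [0.132, 3.137, -0.003]
ft_force: [-0.0, -0.6, -0.3]
opening: 70.1
```

Run:
```python
from d import *
s=bot.get_image('scene'); delta((552.5,229,61),target(-.084))
cv2.imwrite('pics/scene2.png',s)
st=bot.state();Rc=R.from_rotvec(st['eef_rot']).as_matrix();p=st['ee_pos']
b=(385,195,465,255);sc=10;o=st['opening']/2
u=cv2.resize(s[b[1]:b[3],b[0]:b[2]],None,fx=sc,fy=sc,interpolation=cv2.INTER_CUBIC)
u=np.clip(u.astype(float)*1.6,0,255).astype(np.uint8)
for z,c in((11,(0,255,0)),(4,(0,255,255)),(-2,(0,0,255))):
  for q in proj('scene',[p+Rc@np.array([x,y,z]) for y in(o,-o) for x in (-11,11)]): cv2.circle(u,tuple(int(v) for v in (q-b[:2]+.5)*sc),3,c,-1)
cv2.imwrite('pics/c8.png',u)
```

```text
now [554.125 230.013 103.412] t 1.8333 F [-0.137 -1.165 -0.185] q [-0.41   0.697 -0.034  1.722  0.036  0.722  1.023] open 70.14061466441711
shift cm [ 0.163 -0.11   4.241] turn [-0.001  0.002 -0.001]
```

View pics/c8.png

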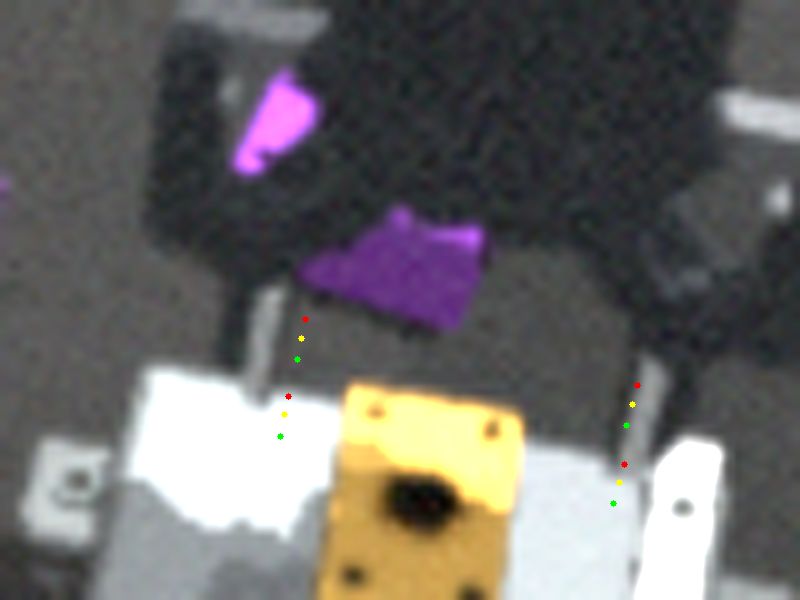

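send_rows --rows '[6.2,0.1,-0.2,4.2,0,0,0,6.2,0.1,-0.2,4.2,0,0,0,6.2,0.1,-0.2,4.2,0,0,0,6.2,0.1,-0.2,4.2,0,0,0]'

```text
time: 2.17
ee_pos: [554.1, 228.3, 63.0]
eef_rot: [0.133, 3.134, -0.001]
ft_force: [-0.3, 0.9, 0.4]
opening: 61.8
```

Run:
```python
from d import *
s=bot.get_image('scene'); delta((553,228,61),target(-.084))
crop(s,375,180,475,310,5,'pics/c9.png')
```

```text
now [554.484 228.555  63.575] t 2.2167 F [-0.135  0.626 -0.152] q [-0.409  0.752 -0.031  1.75   0.04   0.635  1.022] open 62.01731805396625
shift cm [ 0.145 -0.068  0.257] turn [ 0.001  0.006 -0.001]
```

View pics/c9.png

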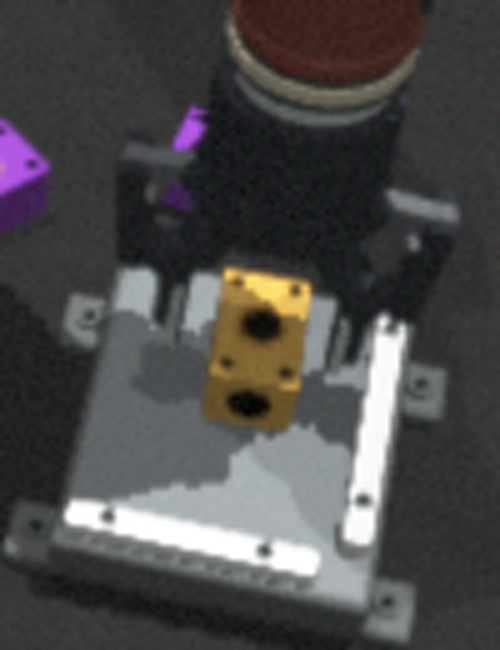

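send_rows --rows '[6.2,0.15,0,0.35,0,0,0,5,0.15,0,0.35,0,0,0,4,0.15,0,0.35,0,0,0,3,0.15,0,0.35,0,0,0,3,0.15,0,0.35,0,0,0]'

```text
time: 2.63
ee_pos: [553.7, 229.6, 61.6]
eef_rot: [0.132, 3.131, 0.003]
ft_force: [-0.0, 0.3, 5.7]
opening: 37.1
```

send_rows --rows '[3,0,0,0,0,0,0,3,0,0,0,0,0,0]'

```text
time: 2.8
ee_pos: [553.4, 229.6, 61.7]
eef_rot: [0.132, 3.131, 0.003]
ft_force: [-1.5, -0.7, 2.4]
opening: 36.9
```

Run:
```python
from d import *
delta((619,256,61),target(-.084))
```

```text
now [553.438 229.595  61.667] t 2.8 F [-1.536 -0.675  2.36 ] q [-0.411  0.754 -0.032  1.755  0.04   0.626  1.02 ] open 36.9045143657986
shift cm [-6.311  3.181  0.121] turn [ 0.002  0.007 -0.   ]
```

send_rows --rows '[3,-3,1.3,0,0,0,0,3,-6,2.6,0,0,0,0,3,-6,2.6,0,0,0,0,3,-6,2.6,0,0,0,0]'

```text
time: 3.13
ee_pos: [616.0, 250.5, 61.4]
eef_rot: [0.132, 3.13, 0.004]
ft_force: [0.9, 0.2, -2.1]
opening: 36.6
```

Run:
```python
from d import *
s=bot.get_image('scene'); delta((620.9,254.9,61.6),target(-.084))
cv2.imwrite('pics/scene3.png',s)
crop(s,375,200,475,320,5,'pics/c10.png')
```

```text
now [615.146 250.137  61.461] t 3.1833 F [ 1.006  0.757 -2.489] q [-0.402  0.83  -0.033  1.554  0.038  0.75   1.035] open 36.54027022968029
shift cm [-0.533  0.523 -0.009] turn [ 0.002  0.008 -0.   ]
```

View pics/c10.png

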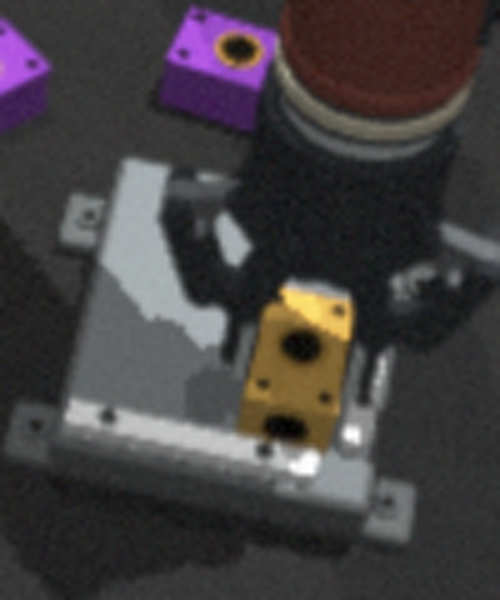

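send_rows --rows '[3,0,0.4,0,0,0,0,3,0,0.5,0,0,0,0,3,0,0.5,0,0,0,0]'

```text
time: 3.43
ee_pos: [614.7, 254.8, 61.5]
eef_rot: [0.132, 3.132, 0.001]
ft_force: [-0.6, -2.1, -0.3]
opening: 36.4
```

send_rows --rows '[3,-0.3,0.1,0,0,0,0,3,-0.5,0.1,0,0,0,0,3,-0.5,0.1,0,0,0,0]'

```text
time: 3.68
ee_pos: [617.3, 255.2, 61.6]
eef_rot: [0.131, 3.138, -0.001]
ft_force: [-4.6, -1.7, 3.9]
opening: 36.7
```

send_rows --rows '[3,-0.2,0.1,0,0,0,0,3,-0.3,0.1,0,0,0,0,3,-0.3,0.1,0,0,0,0]'

```text
time: 3.93
ee_pos: [617.5, 255.3, 61.7]
eef_rot: [-0.13, -3.133, 0.005]
ft_force: [-6.6, -2.8, 6.2]
opening: 36.6
```

send_rows --rows '[3,0,0.2,0,0,0,0,3,0,0.3,0,0,0,0,3,0,0.3,0,0,0,0]'

```text
time: 4.18
ee_pos: [617.4, 255.4, 61.8]
eef_rot: [-0.132, -3.132, 0.012]
ft_force: [-2.5, -6.0, 3.6]
opening: 36.8
```

Run:
```python
from d import *
s=bot.get_image('scene'); delta((620.9,254.9,61.6),target(-.084))
cv2.imwrite('pics/scene4.png',s)
crop(s,405,250,465,310,9,'pics/c11.png')
```

```text
now [617.452 255.408  61.843] t 4.2333 F [-2.552 -5.031  3.16 ] q [-0.41   0.841 -0.031  1.524  0.037  0.787  1.03 ] open 36.97909108189659
shift cm [-0.348 -0.021  0.022] turn [-0.008 -0.007 -0.   ]
```

View pics/c11.png

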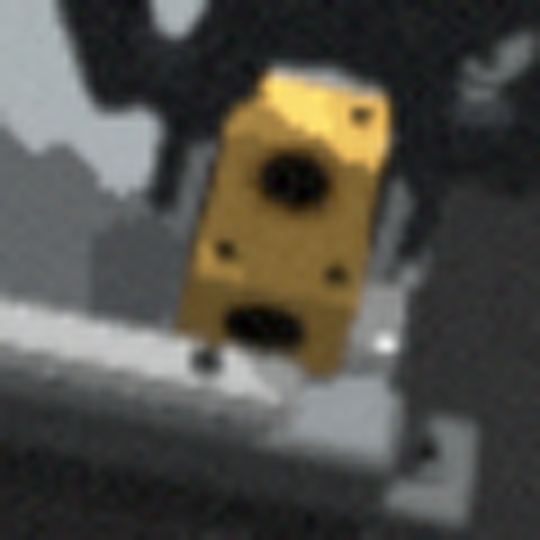

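send_rows --rows '[4,0,0,0,0,0,0,5,0,0,0,0,0,0,6,0,0,0,0,0,0,6,0,0,0,0,0,0]'

```text
time: 4.57
ee_pos: [617.6, 256.8, 62.0]
eef_rot: [-0.131, -3.133, 0.009]
ft_force: [0.0, -0.6, 0.3]
opening: 60.0
```

send_rows --rows '[6.5,0,0,-4,0,0,0,6.5,0,0,-8,0,0,0,6.5,0,0,-12,0,0,0,6.5,8,0,-12,0,0,0,6.5,8,0,-12,0,0,0]'

```text
time: 4.98
ee_pos: [541.6, 265.4, 186.2]
eef_rot: [0.135, 3.135, 0.0]
ft_force: [-0.7, 1.8, -0.2]
opening: 64.8
```

send_rows --rows '[6.5,12,-4,0,0,0,0,6.5,12,-4,0,0,0,0,6.5,12,-4,0,0,0,0,6.5,12,-4,0,0,0,0]'

```text
time: 5.32
ee_pos: [407.0, 232.7, 184.3]
eef_rot: [-0.126, -3.129, 0.011]
ft_force: [-0.8, -0.3, -1.1]
opening: 64.8
```

Run:
```python
from m import *
np.set_printoptions(precision=2,suppress=True)
s=bot.get_image('scene');t=bot.get_image('top');print(bot.state()['time'],bot.state()['ee_pos'])
cv2.imwrite('pics/scene5.png',s);cv2.imwrite('pics/top5.png',t)
crop(s,375,220,475,310,6.6,'pics/c12.png')
crop(t,200,220,290,310,6.6,'pics/c13.png')
```

```text
5.4167 [417.09 236.26 186.24]
```

View pics/c12.png

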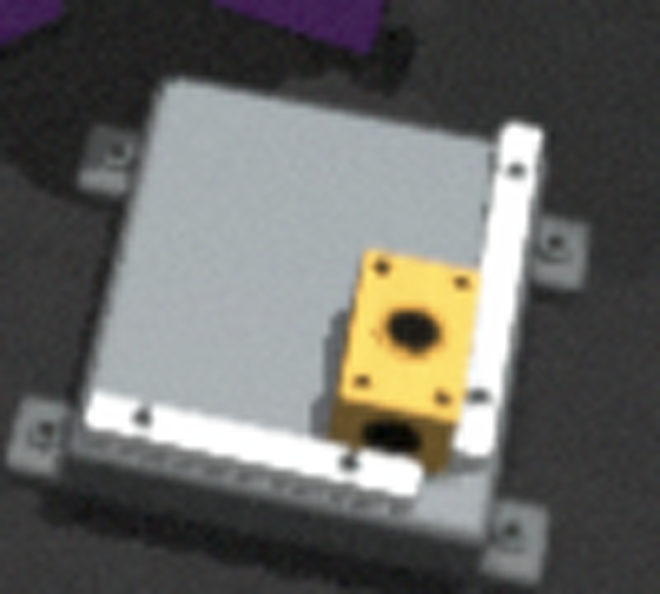

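View pics/c13.png

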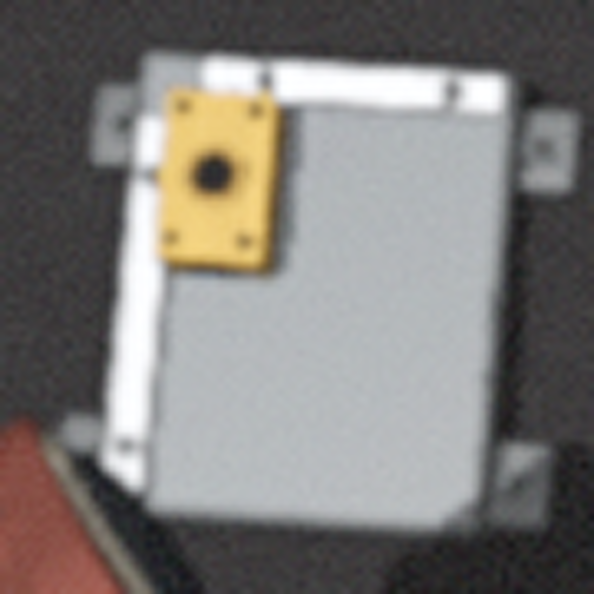

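```bash
cat > fx.py <<'E'
from m import *
np.set_printoptions(precision=2,suppress=True)
def meas(t,s):
  for n,im,b,c in(("top",t,(200,220,290,310),(652.3,272.4)),("scene",s,(375,220,475,310),(652.5,268))):
    u=up(im,*b);h=cv2.cvtColor(u,cv2.COLOR_BGR2HSV)
    br=(((h[...,1]>90)&(h[...,2]>(120 if n=='top' else 190))&(h[...,0]>12)&(h[...,0]<32))*255).astype(np.uint8)
    br=cv2.morphologyEx(br,cv2.MORPH_CLOSE,np.ones((61,61)));br=cv2.morphologyEx(br,cv2.MORPH_OPEN,np.ones((31,31)))
    for r,a in rect(br,8,*b[:2]):
        P=onplane(n,r,70)[:,:2];m=P.mean(0);R2=np.array([[.9965,-.0839],[.0839,.9965]])
        Q=(P-m)@R2.T
        l=[np.arctan2(P[j][1]-P[i][1],P[j][0]-P[i][0])%np.pi for i,j in((0,1),(1,2),(2,3),(3,0))]
        print(n,m,R2@(m-c),np.linalg.norm(np.diff(P[:3],axis=0),axis=1),'angles',np.array(l))
E
python3 - <<'E'
from fx import *
meas(cv2.imread('pics/top5.png'),cv2.imread('pics/scene5.png'))
E
```

```text
top [615.5  254.05] [-35.13 -21.38] [61.12 39.69] angles [3.11 1.5  3.11 1.5 ]
scene [619.87 251.74] [-31.16 -18.94] [60.28 38.83] angles [3.07 1.53 3.05 1.54]
```

Run:
```python
from d import *
delta((562,259.5,100),target(-.084))
```

```text
now [417.093 236.258 186.235] t 5.4167 F [ 0.229 -0.59   0.085] q [-0.531  0.427 -0.043  1.976  0.029  0.736  0.896] open 65.08396190367199
shift cm [-14.219   3.517   8.673] turn [0.001 0.003 0.001]
```

send_rows --rows '[0.5,-14.2,3.5,8.6,0,0,0,0.5,-14.2,3.5,8.6,0,0,0,0,-14.2,3.5,8.6,0,0,0,0,-14.2,3.5,8.6,0,0,0,0,-14.2,3.5,8.6,0,0,0]'

```text
time: 5.83
ee_pos: [568.5, 258.3, 94.3]
eef_rot: [0.138, 3.134, -0.002]
ft_force: [-1.4, -2.4, -1.7]
opening: 4.4
```

send_rows --rows '[0,0,0,0,0,0,0,0,0,0,0,0,0,0]'

```text
time: 6.0
ee_pos: [570.1, 258.1, 93.0]
eef_rot: [0.14, 3.133, -0.002]
ft_force: [-0.4, 0.3, -0.6]
opening: -0.4
```

Run:
```python
from d import *
delta((565,259.5,58),target(-.084))
```

```text
now [570.093 258.141  92.997] t 6.0 F [-0.358  0.323 -0.585] q [-0.443  0.742 -0.032  1.653  0.038  0.744  0.987] open -0.4458769084891719
shift cm [0.537 0.094 3.497] turn [-0.001  0.005 -0.005]
```

send_rows --rows '[0,0.7,0.1,3.6,0,0,0,0,0.7,0.1,3.6,0,0,0,0,0.7,0.1,3.6,0,0,0]'

```text
time: 6.25
ee_pos: [561.5, 259.8, 56.9]
eef_rot: [0.138, 3.137, -0.004]
ft_force: [-0.0, 0.2, -0.4]
opening: -0.1
```

send_rows --rows '[0,-0.6,0,0,0,0,0,0,-1.2,0,0,0,0,0,0,-1.8,0,0,0,0,0,0,-1.8,0,0,0,0,0,0,-1.8,0,0,0,0,0]'

```text
time: 6.67
ee_pos: [579.5, 258.8, 58.0]
eef_rot: [0.137, 3.137, -0.002]
ft_force: [-3.3, 0.2, 2.5]
opening: 0.3
```

send_rows --rows '[0,-0.4,0,0,0,0,0,0,-0.8,0,0,0,0,0,0,-0.8,0,0,0,0,0,0,-0.8,0,0,0,0,0]'

```text
time: 7.0
ee_pos: [579.6, 258.8, 57.8]
eef_rot: [-0.134, -3.124, 0.007]
ft_force: [-14.0, 0.6, 10.6]
opening: -0.2
```

send_rows --rows '[0,-1.0,0,0,0,0,0,0,-1.5,0,0,0,0,0,0,-1.5,0,0,0,0,0,0,-1.5,0,0,0,0,0]'

```text
time: 7.33
ee_pos: [579.5, 258.9, 57.3]
eef_rot: [-0.126, -3.092, 0.016]
ft_force: [-26.0, -1.3, 19.0]
opening: -0.2
```

send_rows --rows '[0,1.5,0,0,0,0,0,0,1.5,0,-5,0,0,0,0,1.5,0,-5,0,0,0]'

```text
time: 7.58
ee_pos: [569.0, 261.8, 112.4]
eef_rot: [-0.125, -3.1, 0.011]
ft_force: [2.5, 1.7, 0.8]
opening: -0.1
```

Run:
```python
from d import *
delta((616.2,199.1,100),target(-.084))
```

```text
now [569.046 261.849 112.393] t 7.5833 F [2.545 1.69  0.758] q [-0.431  0.734 -0.05   1.6    0.027  0.847  1.004] open -0.06051519357971215
shift cm [-5.249 -5.867  1.086] turn [-0.009 -0.039  0.004]
```

send_rows --rows '[0,-5.2,-5.9,1,-0.01,-0.04,0,0,-5.2,-5.9,1,-0.01,-0.04,0,0,-5.2,-5.9,1,-0.01,-0.04,0,0,-5.2,-5.9,1,-0.01,-0.04,0]'

```text
time: 7.92
ee_pos: [619.4, 193.4, 101.5]
eef_rot: [0.138, 3.132, -0.002]
ft_force: [-0.3, -0.2, 0.6]
opening: -0.1
```

Run:
```python
from d import *
delta((616.2,199.1,56),target(-.084))
```

```text
now [619.351 193.443 101.459] t 7.9167 F [-0.277 -0.205  0.578] q [-0.313  0.76  -0.043  1.577  0.047  0.801  1.106] open -0.05017302296420787
shift cm [0.392 0.541 4.543] turn [-0.001  0.006 -0.004]
```

send_rows --rows '[0,0.3,0.2,4.5,0,0,0,0,0.3,0.2,4.5,0,0,0,0,0.3,0.2,4.5,0,0,0]'

```text
time: 8.17
ee_pos: [615.0, 195.6, 54.4]
eef_rot: [0.137, 3.137, -0.005]
ft_force: [-0.5, 0.5, -0.1]
opening: -0.0
```

send_rows --rows '[0,0,0.8,0,0,0,0,0,0,1.6,0,0,0,0,0,0,2.4,0,0,0,0,0,0,2.4,0,0,0,0]'

```text
time: 8.5
ee_pos: [618.1, 221.7, 56.0]
eef_rot: [0.132, 3.134, -0.003]
ft_force: [-0.7, 0.5, -0.1]
opening: 0.1
```

send_rows --rows '[0,0,0.5,0,0,0,0,0,0,0.8,0,0,0,0,0,0,0.8,0,0,0,0]'

```text
time: 8.75
ee_pos: [618.4, 222.6, 56.6]
eef_rot: [0.137, 3.137, -0.021]
ft_force: [-2.7, -9.8, 5.7]
opening: -0.1
```

send_rows --rows '[0,0,0.8,0,0,0,0,0,0,1.2,0,0,0,0,0,0,1.2,0,0,0,0]'

```text
time: 9.0
ee_pos: [618.3, 222.7, 56.9]
eef_rot: [-0.145, -3.133, 0.051]
ft_force: [-5.7, -16.1, 8.1]
opening: -0.2
```

send_rows --rows '[0,0,-1.5,0,0,0,0,0,0,-3,-3,0,0,0,1,0,-3,-9,0,0,0,3,0,-3,-9,0,0,0]'

```text
time: 9.33
ee_pos: [618.6, 195.7, 153.1]
eef_rot: [0.149, 3.135, -0.046]
ft_force: [-0.2, 1.6, 0.9]
opening: 20.5
```

Run:
```python
from d import *
s=bot.get_image('scene');t=bot.get_image('top')
cv2.imwrite('pics/scene6.png',s);cv2.imwrite('pics/top6.png',t)
import fx; fx.meas(t,s)
crop(s,375,220,475,310,6.6,'pics/c14.png')
delta((618.5,256,100),target(-.084))
```

```text
scene [622.58 251.56] [-28.44 -18.89] [60.16 37.84] angles [3.07 1.53 3.05 1.53]
now [619.21 197.82 153.62] t 9.4333 F [-0.03  0.82 -0.19] q [-0.34  0.7  -0.02  1.52  0.05  0.92  1.09] open 29.9844613171865
shift cm [0.65 5.93 5.2 ] turn [-0.03  0.01 -0.01]
```

View pics/c14.png

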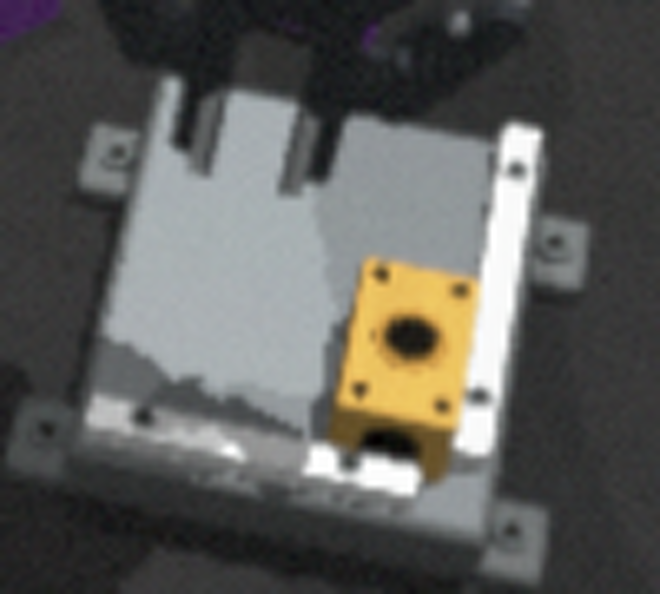

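send_rows --rows '[6.2,0.5,5.8,3,-0.03,0.01,-0.01,6.2,0.5,5.8,5,-0.03,0.01,-0.01,6.2,0.5,5.8,5,-0.03,0.01,-0.01,6.2,0.5,5.8,5,-0.03,0.01,-0.01]'

```text
time: 9.77
ee_pos: [616.9, 256.9, 99.1]
eef_rot: [-0.122, -3.13, -0.005]
ft_force: [0.3, 0.3, 0.7]
opening: 62.0
```

Run:
```python
from d import *
delta((620.4,255.2,60),target(-.084))
```

```text
now [616.929 256.931  99.054] t 9.7667 F [0.342 0.311 0.673] q [-0.4    0.793 -0.044  1.505  0.033  0.851  1.04 ] open 62.031279460361034
shift cm [-0.394 -0.156  3.902] turn [ 0.003 -0.009  0.006]
```

send_rows --rows '[6.2,-0.4,-0.15,3.8,0,-0.01,0.006,6.2,-0.4,-0.15,3.8,0,-0.01,0.006,6.2,-0.4,-0.15,3.8,0,-0.01,0.006,6.2,-0.4,-0.15,3.8,0,-0.01,0.006]'

```text
time: 10.1
ee_pos: [621.5, 254.6, 62.6]
eef_rot: [0.134, 3.135, 0.004]
ft_force: [0.5, 0.3, -0.6]
opening: 62.1
```

Run:
```python
from d import *
delta((620.4,255.2,60),target(-.084))
```

```text
now [621.528 254.59   62.56 ] t 10.1 F [ 0.463  0.293 -0.634] q [-0.4    0.839 -0.037  1.526  0.038  0.773  1.033] open 62.11748851721121
shift cm [0.118 0.05  0.256] turn [ 0.003  0.003 -0.001]
```

send_rows --rows '[6.2,0.1,0.05,0.3,0,0,0,5,0.1,0.05,0.3,0,0,0,4,0.1,0.05,0.3,0,0,0,3,0.1,0.05,0.3,0,0,0,3,0.1,0.05,0.3,0,0,0]'

```text
time: 10.52
ee_pos: [621.3, 254.9, 61.4]
eef_rot: [0.134, 3.134, 0.004]
ft_force: [-2.0, -1.5, 6.6]
opening: 36.7
```

send_rows --rows '[3,0,0,0,0,0,0,3,0,0,0,0,0,0,3,0,0,0,0,0,0]'

```text
time: 10.77
ee_pos: [621.1, 254.7, 61.5]
eef_rot: [0.134, 3.134, 0.004]
ft_force: [-0.8, -1.1, 1.4]
opening: 36.5
```

Run:
```python
from d import *
delta((620.4,255.2,60),target(-.084))
```

```text
now [621.071 254.725  61.467] t 10.7667 F [-0.782 -1.136  1.418] q [-0.402  0.84  -0.036  1.529  0.039  0.769  1.032] open 36.45276846150949
shift cm [0.072 0.041 0.146] turn [ 0.003  0.004 -0.002]
```

send_rows --rows '[3,0,0,-2,0,0,0,3,0,0,-5,0,0,0,3,0,0,-9,0,0,0,3,0,0,-13,0,0,0,3,0,0,-17,0,0,0]'

```text
time: 11.18
ee_pos: [619.3, 254.1, 231.6]
eef_rot: [0.134, 3.137, 0.002]
ft_force: [0.8, 0.5, -4.1]
opening: 37.1
```

Run:
```python
from d import *
s=bot.get_image('scene');crop(s,375,130,495,310,3.3,'pics/c15.png')
print(R.from_rotvec(bot.state()['eef_rot']).as_matrix())
Rt=target(-.217,np.pi/6)
o=np.array([548.2,-271,48]);Rf=R.from_euler('z',-.217)*R.from_euler('y',-np.pi/6)
P=o+Rf.apply([45,0,110]);print(P,Rt.as_matrix());delta(P,Rt)
```

```text
[[-0.996  0.085  0.019]
 [ 0.086  0.996  0.009]
 [-0.018  0.01  -1.   ]]
[ 532.547 -267.549  165.763] [[-0.846  0.215  0.488]
 [ 0.186  0.977 -0.108]
 [-0.5    0.    -0.866]]
now [623.862 256.151 242.38 ] t 11.2333 F [3.336 1.159 3.613] q [-0.4    0.646 -0.04   1.363  0.026  1.113  1.042] open 36.43603311249623
shift cm [  4.752 -53.036   7.023] turn [ 0.046 -0.506  0.125]
```

View pics/c15.png

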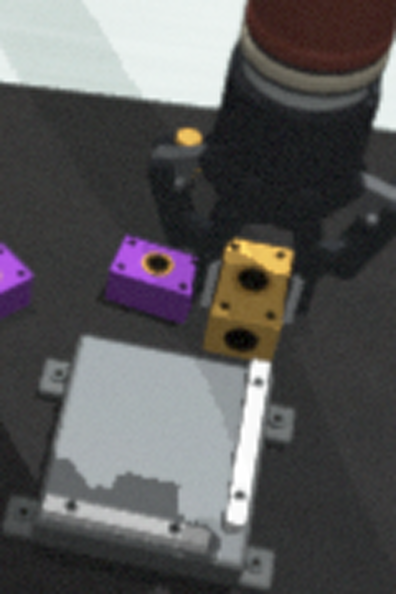

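send_rows --rows '[3,1,-4,0,0.01,-0.1,0.025,3,2,-8,0,0.02,-0.2,0.05,3,3,-12,0,0.03,-0.3,0.075,3,4,-16,0,0.04,-0.4,0.1,3,4.5,-20,0,0.046,-0.506,0.125]'

```text
time: 11.65
ee_pos: [559.1, 59.4, 238.8]
eef_rot: [0.286, 2.605, -0.075]
ft_force: [2.5, -2.3, -5.2]
opening: 36.7
```

Run:
```python
from d import *
Rt=target(-.217,np.pi/6)
o=np.array([548.2,-271,48]);Rf=R.from_euler('z',-.217)*R.from_euler('y',-np.pi/6)
delta(o+Rf.apply([45,0,170]),Rt)
```

```text
now [559.097  59.359 238.809] t 11.65 F [ 2.481 -2.314 -5.2  ] q [-0.522  0.347  0.339  2.1    0.418  0.258  0.743] open 36.74399995191106
shift cm [ -0.25  -32.496   2.536] turn [ 0.    -0.001 -0.002]
```

Run:
```python
from scipy.optimize import least_squares
import numpy as np
D=[(164.27,628.2,241.2,.616,1.425),(417.09,236.26,186.24,.427,1.976),(571.1-1.0,258.1,93.0,.742,1.653),(619.35,193.44,101.46,.76,1.577),(616.93,256.93,99.05,.793,1.505),(621.07,254.73,61.47,.84,1.529),(554.5,228.55,63.57,.752,1.75),(310.2,477.4,234.2,.498,1.672),(617.45,255.4,61.84,.841,1.524)]
D=np.array(D);r=np.hypot(D[:,0],D[:,1])
def f(p):
    a,b,dr,dz,e=p
    return np.r_[a*np.sin(D[:,3])+b*np.sin(D[:,3]+D[:,4])+e*np.cos(D[:,3])+dr-r, a*np.cos(D[:,3])+b*np.cos(D[:,3]+D[:,4])-e*np.sin(D[:,3])+dz-D[:,2]]
s=least_squares(f,[400,400,0,0,0]);print(s.x,np.abs(s.fun).max())
```

```text
[550.08496764 368.59846931   1.46850279 -40.55805809   1.83787365] 2.8242895842799953
```

```bash
cat > kin.py <<'E'
import numpy as np
from scipy.optimize import least_squares
from scipy.spatial.transform import Rotation as R
Z=lambda a:R.from_euler('z',a);Y=lambda a:R.from_euler('y',a)
def fk(q,p,sg):
    d,a,b,L=p
    T=Z(sg[0]*q[0])*Y(q[1]); x=np.array([0,0,d])+T.apply([0,0,a])
    T=T*Z(sg[1]*q[2])*Y(q[3]); x=x+T.apply([0,0,b])
    T=T*Z(sg[2]*q[4])*Y(q[5]); x=x+T.apply([0,0,L])
    return x,T*Z(sg[3]*q[6])
E
python3 - <<'E'
from kin import *
import itertools
np.set_printoptions(precision=4,suppress=True)
D=[([-0.522,.347,.339,2.1,.418,.258,.743],[559.1,59.36,238.8],[.286,2.605,-.075]),
([-1.341,.616,-.013,1.425,.008,1.103,-.04],[164.27,628.2,241.2],[-.4006,-3.1157,.004]),
([-0.531,0.427,-0.043,1.976,0.029,0.736,0.896],[417.1,236.3,186.2],None),
([-0.402,0.84,-0.036,1.529,0.039,0.769,1.032],[621.07,254.7,61.5],[.134,3.134,.004]),
([-0.313,0.76,-0.043,1.577,0.047,0.801,1.106],[619.35,193.4,101.5],[.138,3.132,-.002])]
for sg in itertools.product((1,-1),repeat=4):
    f=lambda p:np.concatenate([fk(q,p,sg)[0]-x for q,x,_ in D])
    s=least_squares(f,[350,550,370,390])
    e=[(fk(q,s.x,sg)[1].inv()*R.from_rotvec(r)) for q,x,r in D if r]
    o=max((e[0].inv()*g).magnitude() for g in e)
    if s.cost<3000: print(sg,s.x,np.abs(s.fun).max(),o,e[0].as_rotvec())
E
```

```text
(-1, -1, -1, 1) [279.0663 551.6126 369.0308 322.2357] 21.648489481935314 1.5654357820954952 [-0.0001 -0.0004  0.0855]
(-1, -1, -1, -1) [279.0663 551.6126 369.0308 322.2357] 21.648489481935314 0.0010453607030016367 [ 0.0002 -0.0004  1.5715]
```

```bash
cat > kin.py <<'E'
import numpy as np
from scipy.optimize import least_squares
from scipy.spatial.transform import Rotation as R
Z=lambda a:R.from_euler('z',-a);Y=lambda a:R.from_euler('y',a)
D=[([-0.522,.347,.339,2.1,.418,.258,.743],[559.1,59.36,238.8]),
([-1.341,.616,-.013,1.425,.008,1.103,-.04],[164.27,628.2,241.2]),
([-0.531,0.427,-0.043,1.976,0.029,0.736,0.896],[417.1,236.3,186.2]),
([-0.402,0.84,-0.036,1.529,0.039,0.769,1.032],[621.07,254.7,61.5]),
([-0.313,0.76,-0.043,1.577,0.047,0.801,1.106],[619.35,193.4,101.5]),
([-0.4,0.793,-0.044,1.505,0.033,0.851,1.04],[616.93,256.93,99.05]),
([-0.999,0.498,-0.053,1.672,0.032,0.976,0.422],[310.2,477.4,234.2]),
([-0.431,0.734,-0.05,1.6,0.027,0.847,1.004],[569.05,261.85,112.4]),]
def fk(q,p):
    T=Z(q[0])*Y(q[1]); x=np.array([0,0,p[0]])+T.apply(p[1:4])
    T=T*Z(q[2])*Y(q[3]); x=x+T.apply(p[4:7])
    T=T*Z(q[4])*Y(q[5]); x=x+T.apply([0,0,p[7]])
    return x,T*Z(q[6])*R.from_euler('z',np.pi/2)
def fit(D=D):
    p0=np.array([280,0,0,550,0,0,370,320.])
    f=lambda p:np.r_[np.concatenate([fk(q,p)[0]-x for q,x in D]),(p-p0)*.01]
    return least_squares(f,p0)
P=None
lo=np.array([-3.12,-.3,-1.34,.26,-1.36,.01,-2.84]);hi=np.array([3.12,2.06,1.32,2.42,4.5,1.98,2.84])
def ik(p,x,Rt,q0,w=0.02):
    def f(q):
        a,T=fk(q,p); return np.r_[(a-x)/10,(T.inv()*Rt).as_rotvec()*20,w*(q-q0)]
    return least_squares(f,np.clip(q0,lo+.02,hi-.02),bounds=(lo+.01,hi-.01))
E
python3 - <<'E'
from kin import *
from d import target
np.set_printoptions(precision=3,suppress=True)
s=fit();print(s.x,np.abs(s.fun).max())
o=np.array([548.2,-271,48]);Rf=R.from_euler('z',-.217)*R.from_euler('y',-np.pi/6)
Rt=target(-.217,np.pi/6)
for X in([45,0,170],[45,0,110],[35,0,60],[30,0,23.5]):
  for q0 in(D[0][0],[.5,.5,.3,2,.4,.3,.2],[.5,.5,-.3,2,-.4,.3,.2]):
    r=ik(s.x,o+Rf.apply(X),Rt,np.array(q0));a,T=fk(r.x,s.x);print(X,r.x,np.linalg.norm(a-o-Rf.apply(X)),(T.inv()*Rt).magnitude())
E
```

```text
[255.067  -0.442 -12.801 550.87   -0.137  -8.969 372.252 295.19 ] 0.3165899741560594
[45, 0, 170] [ 0.885  0.408 -0.499  2.106  0.389  0.172  1.458] 0.0004846758985532906 6.9852909265407765e-06
[45, 0, 170] [ 0.979  0.433 -0.635  2.103  0.69   0.209  1.166] 0.0004030410682957896 5.221649416247393e-06
[45, 0, 170] [ 0.918  0.416 -0.546  2.105  0.502  0.183  1.347] 0.00020940486316702703 2.796596227776891e-06
[45, 0, 110] [ 0.737  0.515 -0.341  2.096  0.651  0.058  1.194] 0.000417505979864892 6.353991659823231e-06
[45, 0, 110] [ 0.771  0.522 -0.391  2.094  0.92   0.077  0.93 ] 0.0003142852967807747 4.624506120755425e-06
[45, 0, 110] [ 0.733  0.514 -0.335  2.096  0.607  0.056  1.237] 0.00012375628335345811 1.7834643087425255e-06
[35, 0, 60] [ 0.634  0.606 -0.212  2.064 -0.99   0.02   2.83 ] 2.4119437677047593 0.03525127626283915
[35, 0, 60] [ 0.881  0.669 -0.589  2.089  1.822  0.223  0.075] 0.0008156244546427374 1.2458735818332797e-05
[35, 0, 60] [ 0.96   0.706 -0.719  2.086  1.757  0.311  0.163] 0.0008451661130888171 1.2764043408343214e-05
[30, 0, 23.5] [ 0.906  0.769 -0.656  2.071  1.962  0.313 -0.029] 0.0008169128118243023 1.3110883161285744e-05
[30, 0, 23.5] [ 0.917  0.775 -0.675  2.071  1.947  0.326 -0.01 ] 0.0006030033342547949 9.590282403734605e-06
[30, 0, 23.5] [ 0.993  0.823 -0.81   2.069  1.872  0.425  0.097] 0.0006473151634449692 1.0130952281785228e-05
```

Run:
```python
from kin import *
from d import *
s=fit();p=s.x
Rt0=target(-.084,-.436)
Cb=np.array([578,222.4,54.]);
for nm,X,Rt in(("fix",Cb+[0,0,6],Rt0),("fixup",Cb+[0,0,120],Rt0)):
    r=ik(p,X,Rt,np.array([-.4,.8,-.04,1.6,.03,1.1,1.]));a,T=fk(r.x,p);print(nm,r.x,np.linalg.norm(a-X),(T.inv()*Rt).magnitude())
o=np.array([548.2,-271,48]);Rf=R.from_euler('z',-.217)*R.from_euler('y',-np.pi/6)
Rt1=target(-.217,.087)
for X in([45,0,110],[30,0,22]):
    r=ik(p,o+Rf.apply(X),Rt1,np.array([.45,.7,-.04,1.7,.03,.5,.3]));a,T=fk(r.x,p);print(X,r.x,np.linalg.norm(a-o-Rf.apply(X)),(T.inv()*Rt1).magnitude())
delta((578,222.4,200),target(-.084))
```

```text
fix [-0.255  0.965 -0.138  1.319 -0.071  1.26   1.165] 6.438019913132246e-05 6.391542636833206e-07
fixup [-0.262  0.84  -0.127  1.244 -0.091  1.457  1.149] 9.303423148150706e-05 8.470107485825467e-07
[45, 0, 110] [ 0.72   0.616 -0.447  1.743  0.347  0.773  1.469] 0.00012581315212660936 1.933073742081628e-06
[30, 0, 22] [ 0.675  0.765 -0.412  1.724  0.446  0.657  1.385] 0.00010929327605219929 1.8411342897228569e-06
now [559.097  59.359 238.809] t 11.65 F [ 2.481 -2.314 -5.2  ] q [-0.522  0.347  0.339  2.1    0.418  0.258  0.743] open 36.74399995191106
shift cm [ 3.405 16.322  2.538] turn [-0.034  0.522 -0.131]
```

The final tilted pose would run joint 6 into its limit. So I'll set the block back down on the fixture and regrip it with the tool tilted, which leaves the tool near vertical at the rest.

send_rows --rows '[3,0.7,3.5,0.3,-0.007,0.1,-0.026,3,1.4,7,0.6,-0.014,0.2,-0.052,3,2.1,10.5,1,-0.02,0.3,-0.08,3,2.8,13.5,1.5,-0.03,0.42,-0.105,3,3.4,16.3,2,-0.034,0.522,-0.131]'

```text
time: 12.07
ee_pos: [575.0, 225.0, 204.7]
eef_rot: [-0.128, -3.134, -0.005]
ft_force: [1.2, -0.4, -5.2]
opening: 36.8
```

send_rows --rows '[3,0,0,0,0,0,0,3,0,0,0,0,0,0]'

```text
time: 12.23
ee_pos: [574.7, 226.7, 201.6]
eef_rot: [-0.125, -3.13, -0.005]
ft_force: [-0.5, 0.1, -4.0]
opening: 37.0
```

Run:
```python
from d import *
s=bot.get_image('scene');crop(s,375,130,495,310,3.3,'pics/c16.png')
delta((578,222.4,80),target(-.084))
```

```text
now [574.33  224.664 202.548] t 12.2833 F [ 0.673 -0.174 -4.376] q [-0.353  0.604 -0.088  1.57   0.055  0.976  1.033] open 36.64819512326927
shift cm [-0.482 -0.208 12.251] turn [ 0.001 -0.008  0.003]
```

View pics/c16.png

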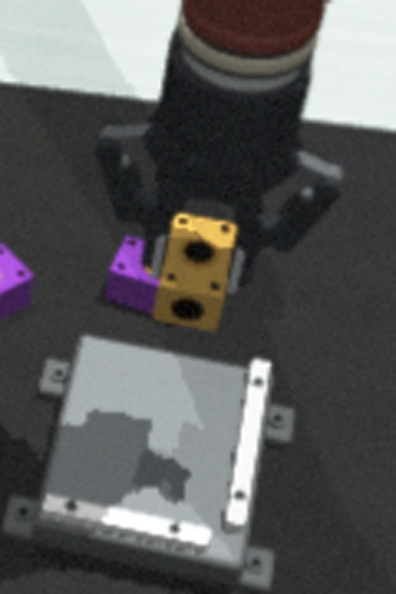

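send_rows --rows '[3,-0.2,-0.1,4,0,0,0,3,-0.5,-0.2,8,0,-0.008,0,3,-0.5,-0.2,12,0,-0.008,0,3,-0.5,-0.2,12,0,-0.008,0,3,-0.5,-0.2,12,0,-0.008,0]'

```text
time: 12.7
ee_pos: [575.8, 220.5, 80.9]
eef_rot: [-0.129, -3.133, 0.005]
ft_force: [0.0, 1.0, -3.9]
opening: 36.5
```

Run:
```python
from d import *
delta((578,222.4,61.7),target(-.084))
```

```text
now [575.837 220.45   80.922] t 12.7 F [ 0.024  1.008 -3.86 ] q [-0.357  0.751 -0.073  1.679  0.076  0.72   1.02 ] open 36.47170837302741
shift cm [-0.21   0.218  1.92 ] turn [-0.003 -0.005  0.002]
```

send_rows --rows '[3,0,0,0.8,0,0,0,3,0,0,1.4,0,0,0,3,0,0,1.8,0,0,0,3,0,0,1.8,0,0,0]'

```text
time: 13.03
ee_pos: [576.0, 220.4, 63.8]
eef_rot: [-0.129, -3.135, 0.004]
ft_force: [0.1, 0.2, -4.3]
opening: 37.0
```

send_rows --rows '[3,0,0,0.2,0,0,0,3,0,0,0.25,0,0,0,3,0,0,0.25,0,0,0]'

```text
time: 13.28
ee_pos: [576.3, 220.6, 61.8]
eef_rot: [-0.129, -3.136, 0.003]
ft_force: [1.4, -1.6, -4.3]
opening: 36.5
```

send_rows --rows '[3,0,0,0.1,0,0,0,3,0,0,0.15,0,0,0,3,0,0,0.15,0,0,0]'

```text
time: 13.53
ee_pos: [576.3, 220.6, 61.6]
eef_rot: [-0.129, -3.136, 0.003]
ft_force: [-2.9, -1.4, 4.4]
opening: 36.8
```

Touchdown: the vertical force changed from -4.3 to +4.4 N. Releasing.

send_rows --rows '[4,0,0,0,0,0,0,5,0,0,0,0,0,0,6,0,0,0,0,0,0,6.2,0,0,0,0,0,0]'

```text
time: 13.87
ee_pos: [576.8, 220.8, 61.7]
eef_rot: [-0.129, -3.137, 0.002]
ft_force: [0.2, 0.2, -0.8]
opening: 61.9
```

Run:
```python
from d import *
delta((576.3,220.6,75),target(-.084,-.436))
```

```text
now [576.789 220.841  61.684] t 13.8667 F [ 0.17   0.186 -0.765] q [-0.359  0.778 -0.071  1.69   0.08   0.679  1.017] open 61.92415816077691
shift cm [ 0.049 -0.03  -1.331] turn [-0.002  0.434  0.001]
```

send_rows --rows '[6.2,0,0,-1.3,0,0.1,0,6.2,0,0,-1.3,0,0.2,0,6.2,0,0,-1.3,0,0.3,0,6.2,0.1,0,-1.3,0,0.434,0,6.2,0.1,0,-1.3,0,0.434,0]'

```text
time: 14.28
ee_pos: [578.3, 218.2, 71.4]
eef_rot: [-0.118, -2.7, -0.021]
ft_force: [0.5, -1.4, -1.8]
opening: 61.8
```

Run:
```python
from d import *
s=bot.get_image('scene');crop(s,375,180,475,310,5,'pics/c17.png')
delta((574.5,220.7,57),target(-.084,-.436))
```

```text
now [577.372 218.847  71.748] t 14.3333 F [ 0.036 -0.139 -0.76 ] q [-0.234  0.952 -0.175  1.317 -0.042  1.279  1.139] open 62.2084971557475
shift cm [-0.35   0.166  1.464] turn [-0.003 -0.001 -0.003]
```

View pics/c17.png

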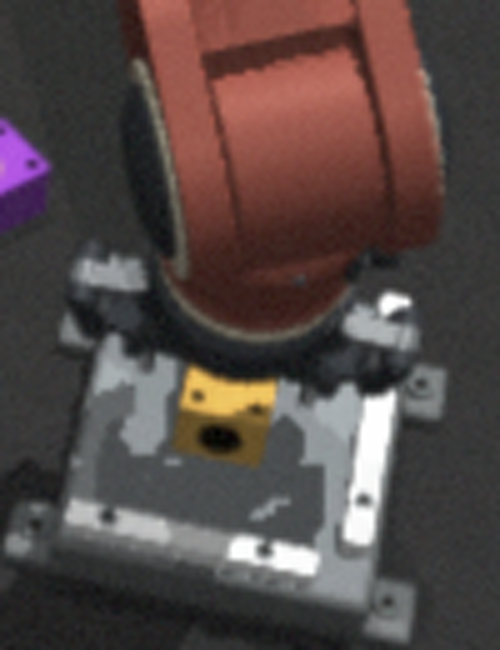

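send_rows --rows '[6.2,-0.2,0.17,0.8,0,0,0,6.2,-0.35,0.17,1.5,0,0,0,6.2,-0.35,0.17,1.5,0,0,0,6.2,-0.35,0.17,1.5,0,0,0]'

```text
time: 14.67
ee_pos: [572.9, 221.4, 56.7]
eef_rot: [-0.115, -2.702, -0.02]
ft_force: [-0.9, 0.0, 0.3]
opening: 62.0
```

Run:
```python
from d import *
delta((574.5,220.7,57),target(-.084,-.436))
```

```text
now [572.863 221.408  56.705] t 14.6667 F [-0.944  0.036  0.29 ] q [-0.238  0.966 -0.175  1.334 -0.041  1.248  1.139] open 61.95015638374194
shift cm [-0.141 -0.057 -0.098] turn [-0.004 -0.002 -0.002]
```

send_rows --rows '[6,-0.15,-0.06,-0.05,0,0,0,5,-0.15,-0.06,-0.05,0,0,0,4,-0.15,-0.06,-0.05,0,0,0,3,-0.15,-0.06,-0.05,0,0,0,3,-0.15,-0.06,-0.05,0,0,0]'

```text
time: 15.08
ee_pos: [575.1, 220.7, 57.4]
eef_rot: [-0.115, -2.703, -0.021]
ft_force: [0.9, -1.1, 3.6]
opening: 36.9
```

send_rows --rows '[3,0,0,0,0,0,0,3,0,0,0,0,0,0,3,0,0,0,0,0,0]'

```text
time: 15.33
ee_pos: [575.1, 220.7, 57.4]
eef_rot: [-0.115, -2.703, -0.021]
ft_force: [1.0, 0.8, 0.9]
opening: 36.8
```

Run:
```python
from d import *
Rc=R.from_rotvec(bot.state()['eef_rot']);print(Rc.as_matrix(), (target(-.084,-.436).inv()*Rc).as_rotvec())
delta((574.5,220.7,57),target(-.084,-.436))
up=Rc.inv().apply([0,0,1]);print('up in tool',up)
```

```text
[[-0.903  0.084 -0.421]
 [ 0.078  0.996  0.032]
 [ 0.422 -0.003 -0.906]] [0.003 0.    0.002]
now [575.09  220.682  57.397] t 15.3333 F [0.966 0.758 0.852] q [-0.237  0.966 -0.175  1.329 -0.04   1.251  1.14 ] open 36.847962133819
shift cm [ 0.037 -0.003  0.061] turn [-0.003 -0.    -0.002]
up in tool [ 0.422 -0.003 -0.906]
```

send_rows --rows '[3,0.85,0,-1.8,0,0,0,3,2.3,0,-5,0,0,0,3,3.8,0,-8.2,0,0,0,3,5.4,0,-11.6,0,0,0,3,7.2,0,-15.4,0,0,0]'

```text
time: 15.75
ee_pos: [574.0, 220.6, 226.2]
eef_rot: [-0.116, -2.7, -0.017]
ft_force: [0.7, -0.3, -4.8]
opening: 36.9
```

```bash
cat >> d.py <<'E'
O=np.array([548.2,-271,48]);Rf=R.from_euler('z',-.217)*R.from_euler('y',-np.pi/6)
Rrel=R.from_euler('z',.084)*target(-.084,-.4358)*R.from_rotvec([.003,0,.002])
Rrest=Rf*Rrel
def rest():
    s=bot.state();Rc=R.from_rotvec(s['eef_rot']);c=s['ee_pos']+Rc.apply(Rrel.inv().apply([.9,0,-3.4]))
    print('block in rest',Rf.inv().apply(c-O),'rot',(Rf.inv()*Rc*Rrel.inv()).as_rotvec())
def go(b): # block centre in rest frame
    delta(O+Rf.apply(np.array(b)+[-.9,0,3.4]),Rrest); rest()
E
python3 - <<'E'
from d import *
go((45,0,110))
s=bot.get_image('scene');crop(s,375,130,495,310,3.3,'pics/c18.png')
E
```

```text
now [574.009 220.57  226.181] t 15.75 F [ 0.721 -0.255 -4.802] q [-0.238  0.793 -0.182  1.196 -0.062  1.557  1.107] open 36.942061288065155
shift cm [ -2.346 -48.92    5.62 ] turn [-0.027 -0.526  0.134]
block in rest [ 18.323 485.708 191.237] rot [0.032 0.526 0.131]
```

View pics/c18.png

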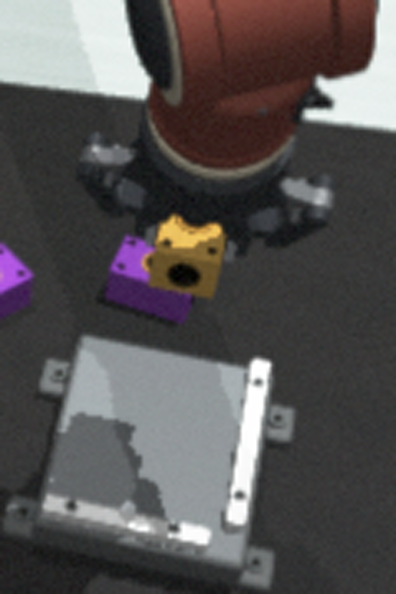

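send_rows --rows '[3,0,-4,0,-0.005,-0.1,0.027,3,0,-8,0,-0.01,-0.2,0.054,3,0,-12,0,-0.016,-0.3,0.08,3,0,-16,0,-0.02,-0.4,0.1,3,0,-20,0,-0.027,-0.526,0.134]'

```text
time: 16.22
ee_pos: [559.8, 21.0, 235.4]
eef_rot: [0.334, 3.024, -0.007]
ft_force: [1.6, -0.3, -3.8]
opening: 36.9
```

Run:
```python
from d import *
go((50,0,140))
```

```text
now [559.813  20.965 235.426] t 16.2167 F [ 1.599 -0.262 -3.813] q [-0.036  0.441 -0.078  1.777  0.079  0.83   1.195] open 36.907601460099826
shift cm [ -1.94  -28.78    3.891] turn [ 0.009  0.012 -0.001]
block in rest [ 50.035 287.64  184.686] rot [ 0.008 -0.012 -0.005]
```

send_rows --rows '[3,-0.4,-4,0,0,0,0,3,-0.8,-8,0,0.009,0.012,0,3,-1.2,-12,0,0.009,0.012,0,3,-1.6,-16,0,0.009,0.012,0,3,-1.9,-20,0,0.009,0.012,0]'

```text
time: 16.63
ee_pos: [533.0, -179.6, 234.7]
eef_rot: [0.336, 3.04, -0.017]
ft_force: [2.4, 0.2, -3.4]
opening: 37.0
```

send_rows --rows '[3,0,-4,0,0,0,0,3,0,-7,0,0,0,0,3,0,-8,2,0,0,0,3,0,-8,3,0,0,0]'

```text
time: 16.97
ee_pos: [514.3, -263.3, 202.4]
eef_rot: [0.35, 3.043, -0.02]
ft_force: [-0.2, 0.2, -5.3]
opening: 36.9
```

Run:
```python
from d import *
s=bot.get_image('scene');go((45,0,60));crop(s,150,120,310,290,4,'pics/c19.png')
```

```text
now [ 514.237 -259.032  200.195] t 17.0167 F [-0.875  0.746 -6.383] q [ 0.484  0.514 -0.072  1.759  0.029  0.796  1.749] open 36.79419286057875
shift cm [-3.653 -0.404  7.818] turn [ 0.002 -0.013 -0.005]
block in rest [ 45.999   4.369 146.265] rot [-0.     0.013 -0.006]
```

View pics/c19.png

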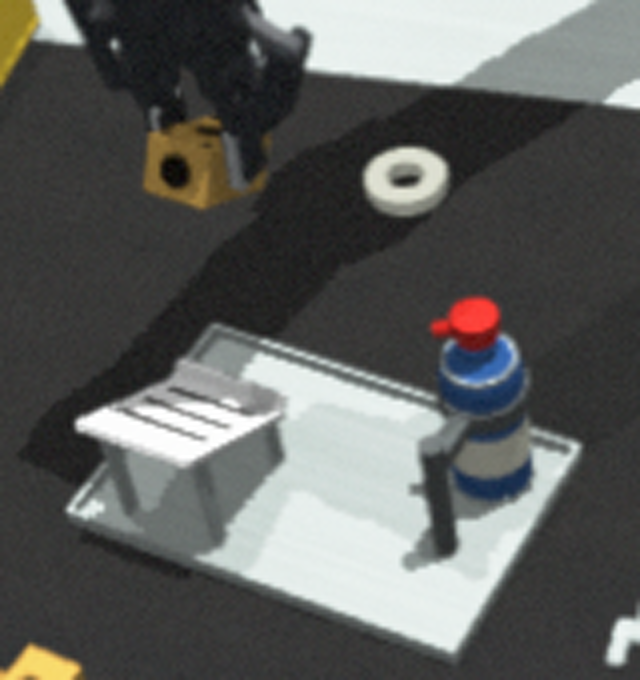

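send_rows --rows '[3,-1.2,-0.2,2.6,0,-0.013,0,3,-2.4,-0.4,5.2,0,-0.013,0,3,-3.6,-0.4,7.8,0,-0.013,0,3,-3.6,-0.4,7.8,0,-0.013,0,3,-3.6,-0.4,7.8,0,-0.013,0]'

```text
time: 17.43
ee_pos: [553.5, -268.9, 122.8]
eef_rot: [0.337, 3.041, -0.01]
ft_force: [-0.3, -0.5, -3.5]
opening: 36.5
```

Run:
```python
from d import *
s=bot.get_image('scene');t=bot.get_image('top');go((38,0,24));crop(s,150,170,250,270,6,'pics/c20.png');crop(t,420,200,520,300,6,'pics/c21.png')
```

```text
now [ 554.343 -270.853  125.832] t 17.5333 F [ 0.028  0.12  -4.04 ] q [ 0.469  0.659 -0.066  1.728  0.037  0.67   1.738] open 36.927909576925714
shift cm [-0.93  -0.141  3.651] turn [ 0.003  0.    -0.004]
block in rest [44.984  1.466 61.021] rot [ 0.001 -0.    -0.004]
```

View pics/c20.png

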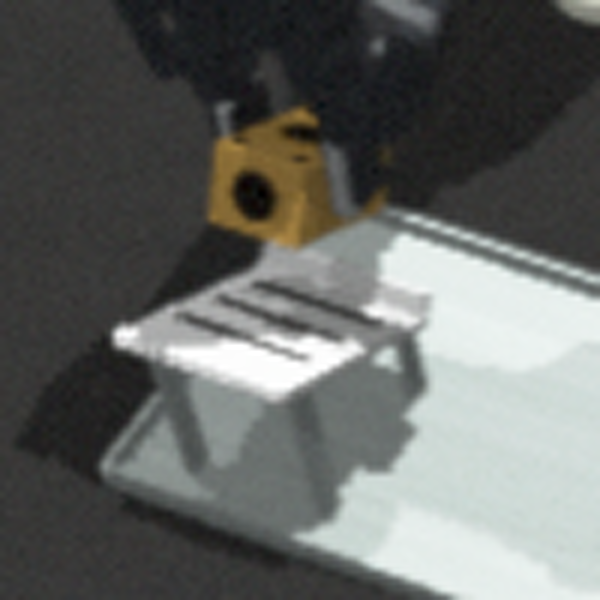

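View pics/c21.png

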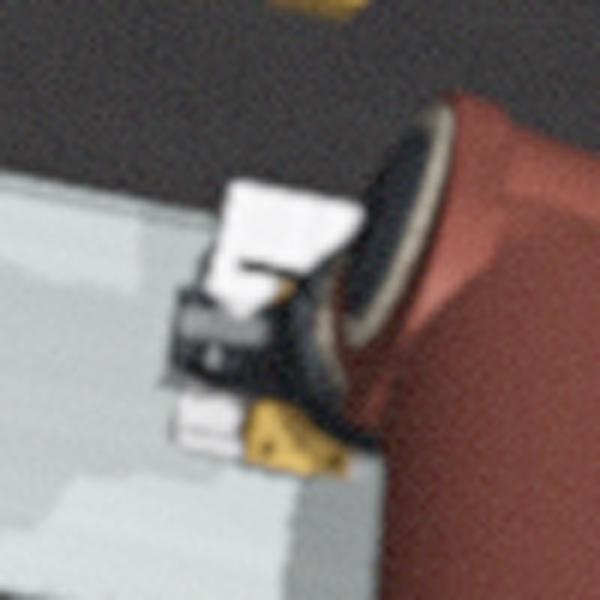

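send_rows --rows '[3,-0.3,-0.1,1.3,0,0,0,3,-0.6,-0.15,2.5,0,0,0,3,-0.9,-0.15,3.6,0,0,0,3,-0.9,-0.15,3.6,0,0,0,3,-0.9,-0.15,3.6,0,0,0]'

```text
time: 17.95
ee_pos: [565.2, -274.6, 89.5]
eef_rot: [0.339, 3.038, -0.013]
ft_force: [-0.5, -0.2, -3.7]
opening: 36.8
```

Run:
```python
from d import *
s=bot.get_image('scene');go((37,0,16));crop(s,150,170,250,270,6,'pics/c22.png')
```

```text
now [ 565.626 -274.858   90.247] t 18.0 F [ 0.628  1.264 -3.567] q [ 0.464  0.723 -0.062  1.717  0.041  0.618  1.735] open 37.08665209953892
shift cm [-0.306  0.003  0.769] turn [ 0.003 -0.001 -0.004]
block in rest [37.477 -0.016 24.262] rot [ 0.001  0.001 -0.005]
```

View pics/c22.png

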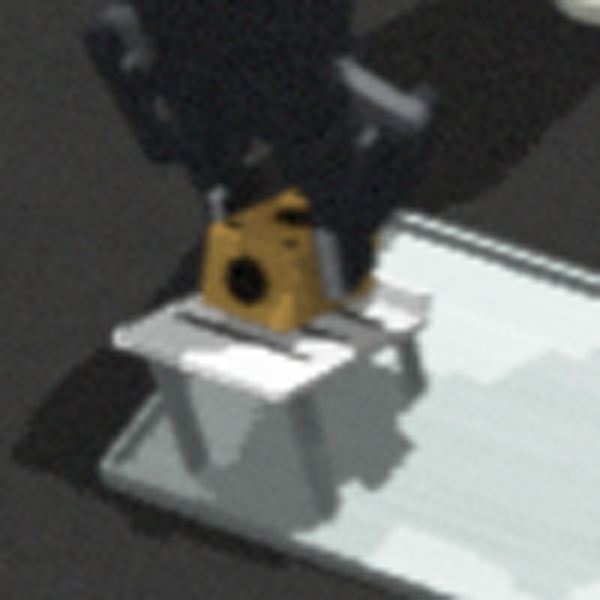

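send_rows --rows '[3,-0.1,0,0.25,0,0,0,3,-0.2,0,0.5,0,0,0,3,-0.2,0,0.55,0,0,0,3,-0.2,0,0.55,0,0,0]'

```text
time: 18.33
ee_pos: [568.0, -275.4, 84.9]
eef_rot: [0.339, 3.037, -0.014]
ft_force: [0.5, 0.5, -4.3]
opening: 36.9
```

send_rows --rows '[3,-0.06,0,0.15,0,0,0,3,-0.12,0,0.3,0,0,0,3,-0.12,0,0.3,0,0,0]'

```text
time: 18.58
ee_pos: [568.9, -275.7, 83.6]
eef_rot: [0.34, 3.037, -0.014]
ft_force: [-3.3, 2.1, 4.7]
opening: 36.9
```

Run:
```python
from d import *
go((30,0,16))
```

```text
now [ 568.893 -275.722   83.571] t 18.5833 F [-3.306  2.065  4.71 ] q [ 0.462  0.736 -0.061  1.711  0.042  0.612  1.733] open 36.91189212063849
shift cm [0.606 0.012 0.371] turn [ 0.003 -0.002 -0.004]
block in rest [37.059 -0.157 16.791] rot [ 0.001  0.002 -0.005]
```

send_rows --rows '[3,0.2,0,0.1,0,0,0,3,0.4,0,0.2,0,0,0,3,0.6,0,0.3,0,0,0,3,0.6,0,0.3,0,0,0]'

```text
time: 18.92
ee_pos: [563.5, -274.7, 80.4]
eef_rot: [0.34, 3.036, -0.015]
ft_force: [-0.3, 0.4, 1.1]
opening: 37.2
```

Run:
```python
from d import *
go((30,0,16))
```

```text
now [ 563.539 -274.659   80.436] t 18.9167 F [-0.306  0.355  1.102] q [ 0.464  0.734 -0.061  1.729  0.042  0.594  1.735] open 37.18885789674905
shift cm [0.036 0.027 0.106] turn [ 0.003 -0.001 -0.004]
block in rest [30.77  -0.272 16.806] rot [ 0.001  0.001 -0.005]
```

Now I'll push gently on down the slope until the lip stops it.

send_rows --rows '[3,0.15,0,0.1,0,0,0,3,0.3,0,0.2,0,0,0,3,0.3,0,0.2,0,0,0]'

```text
time: 19.17
ee_pos: [562.1, -274.5, 79.6]
eef_rot: [0.339, 3.032, -0.016]
ft_force: [-0.2, 1.0, 6.4]
opening: 36.9
```

Run:
```python
from d import *
go((28,0,16)); print(Rf.inv().apply(bot.state()['ft_force']))
```

```text
now [ 562.147 -274.455   79.625] t 19.1667 F [-0.222  1.034  6.425] q [ 0.465  0.733 -0.061  1.737  0.043  0.584  1.735] open 36.87729794507935
shift cm [0.071 0.037 0.122] turn [ 0.002  0.003 -0.004]
block in rest [29.162 -0.375 16.809] rot [ 0.    -0.003 -0.004]
[2.832 0.962 5.783]
```

send_rows --rows '[3,0.2,0,0.1,0,0,0,3,0.35,0,0.17,0,0,0,3,0.35,0,0.17,0,0,0]'

```text
time: 19.42
ee_pos: [561.9, -274.4, 79.6]
eef_rot: [0.338, 3.025, -0.018]
ft_force: [1.5, 0.4, 6.6]
opening: 36.8
```

Run:
```python
from d import *
s=bot.get_image('scene');go((28,0,16)); print(Rf.inv().apply(bot.state()['ft_force']));crop(s,150,170,250,270,6,'pics/c23.png')
```

```text
now [ 561.923 -274.377   79.676] t 19.4667 F [ 2.672 -0.167  7.295] q [ 0.466  0.73  -0.062  1.745  0.042  0.572  1.736] open 36.8963567548549
shift cm [0.049 0.034 0.128] turn [ 0.001  0.011 -0.004]
block in rest [29.01  -0.348 16.978] rot [-0.    -0.011 -0.004]
[5.938 0.412 4.995]
```

View pics/c23.png

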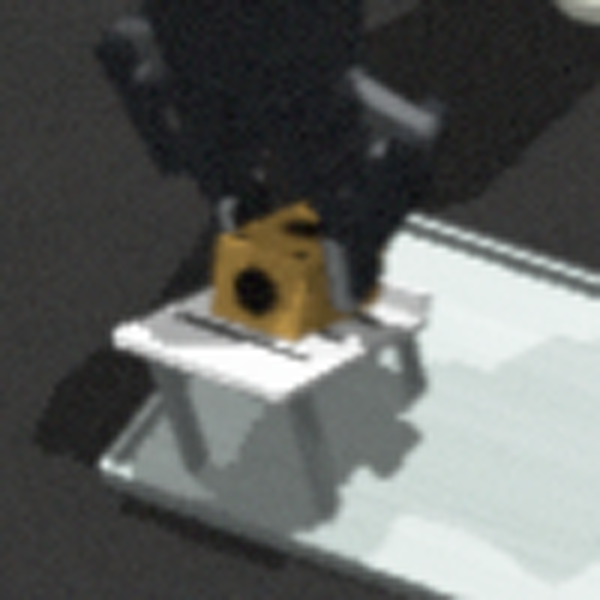

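send_rows --rows '[3,0,0,0,0,0,0,4,0,0,0,0,0,0,4.5,0,0,0,0,0,0,5.2,0,0,0,0,0,0,6,0,0,0,0,0,0]'

```text
time: 19.88
ee_pos: [561.6, -274.4, 79.2]
eef_rot: [0.339, 3.026, -0.018]
ft_force: [0.8, 0.7, 0.3]
opening: 60.1
```

send_rows --rows '[6,0,0,0,0,0,0,6,0,0,-2,0,0,0,6,0,0,-6,0,0,0,6,0,0,-10,0,0,0,6,0,0,-14,0,0,0]'

```text
time: 20.3
ee_pos: [547.7, -271.0, 219.6]
eef_rot: [0.339, 3.027, -0.017]
ft_force: [1.2, -0.8, 0.5]
opening: 60.3
```

Run:
```python
from d import *
s=bot.get_image('scene');print(bot.state()['time'],bot.state()['ee_pos']);crop(s,150,170,250,270,6,'pics/c24.png');cv2.imwrite('pics/scene7.png',s)
```

```text
20.35 [ 551.754 -273.147  229.397]
```

View pics/c24.png

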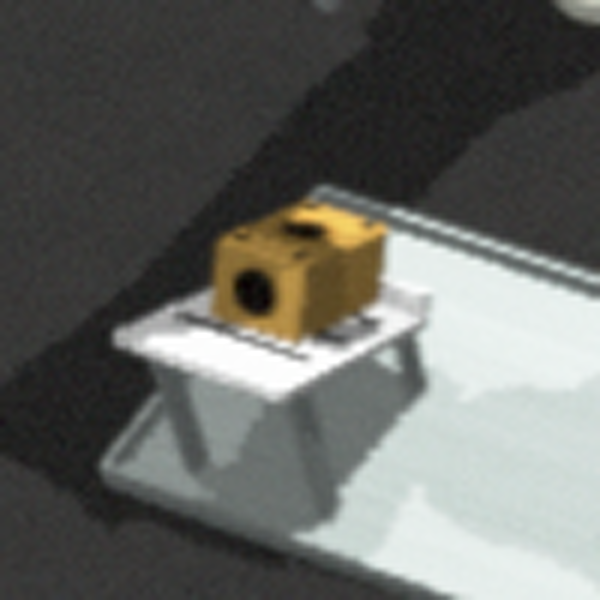

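Run:
```python
from d import *
delta((546.5,-115.5,200),target(-.217))
```

```text
now [ 551.754 -273.147  229.397] t 20.35 F [ 1.995 -0.739  5.563] q [ 0.481  0.525 -0.074  1.644  0.026  0.863  1.75 ] open 60.49814939430483
shift cm [ 4.306 15.269  2.401] turn [-0.005  0.113 -0.006]
```

send_rows --rows '[3,4.3,15.3,0,0,0.11,0,2,4.3,15.3,0,0,0.11,0,0,4.3,15.3,0,0,0.11,0,0,4.3,15.3,0,0,0.11,0,0,4.3,15.3,0,0,0.11,0]'

```text
time: 20.77
ee_pos: [544.5, -103.9, 224.0]
eef_rot: [0.328, 3.122, 0.004]
ft_force: [-0.4, 1.3, 0.3]
opening: 0.5
```

Run:
```python
from m import *
from d import *
s=bot.get_image('scene');t=bot.get_image('top');delta((546.5,-115.5,175),target(-.217))
crop(s,230,130,330,230,6,'pics/c25.png');crop(t,380,220,500,320,6,'pics/c26.png')
```

```text
now [ 544.095 -112.707  223.812] t 20.8667 F [-0.522 -0.106  0.367] q [ 0.208  0.486 -0.068  1.728  0.046  0.926  1.471] open -0.20588933880043267
shift cm [-0.281 -0.199  4.883] turn [-0.004  0.003 -0.002]
```

View pics/c25.png

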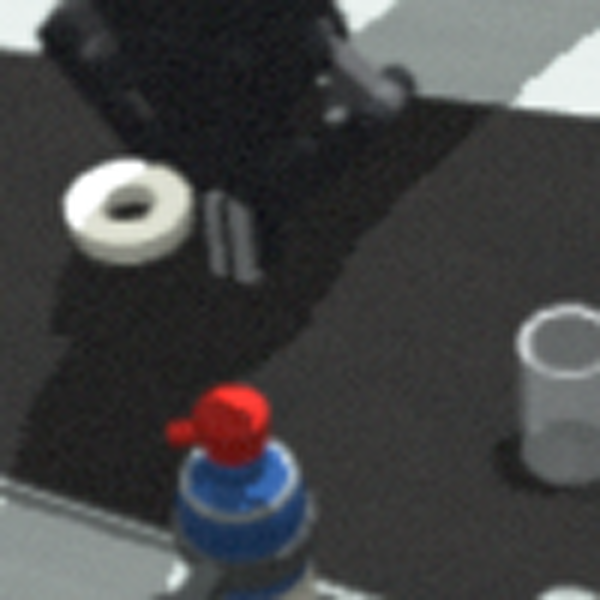

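View pics/c26.png

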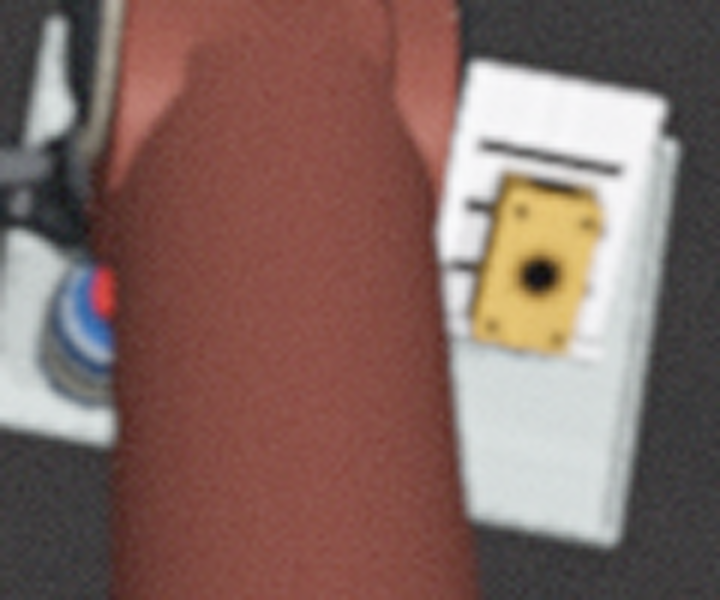

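send_rows --rows '[0,-0.25,-0.25,3,0,0,0,0,-0.25,-0.25,5.8,0,0,0,0,-0.25,-0.25,5.8,0,0,0,0,-0.25,-0.25,5.8,0,0,0]'

```text
time: 21.2
ee_pos: [544.9, -117.8, 164.7]
eef_rot: [-0.348, -3.121, 0.009]
ft_force: [0.1, -0.2, 0.9]
opening: 0.3
```

Run:
```python
from m import *
from d import *
s=bot.get_image('scene');delta((546.5,-115.5,150),target(-.217))
crop(s,230,150,310,230,7,'pics/c27.png')
# precise block check on rest (scene/top)
```

```text
now [ 546.297 -117.606  166.151] t 21.25 F [ 0.607  0.4   -0.151] q [ 0.211  0.56  -0.063  1.787  0.055  0.794  1.468] open -0.05309845830615977
shift cm [0.032 0.218 1.614] turn [-0.005  0.003 -0.005]
```

View pics/c27.png

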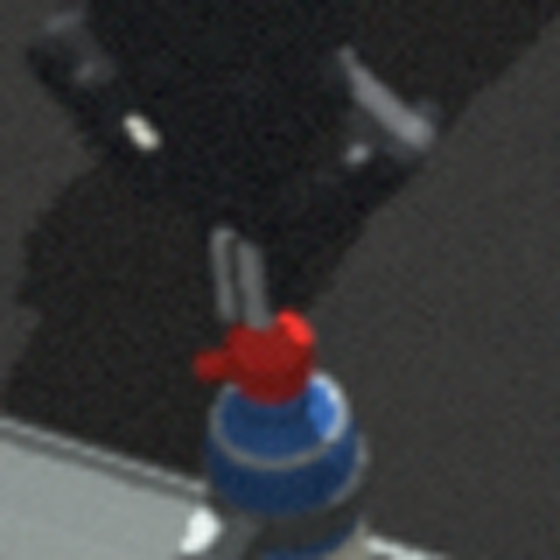

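Run:
```python
from m import *
from d import *
st=bot.state();Rc=R.from_rotvec(st['eef_rot']);p=st['ee_pos']
q=proj('scene',[p+Rc.apply([0,0,11]),p+Rc.apply([-11,0,11]),p+Rc.apply([11,0,11]),[546.5,-115.5,141],[548.6,-118.9,141]])
print(((q-[230,150]+.5)*7))
s=bot.get_image('scene');b=(240,175,300,230)
u=up(s,*b);h=cv2.cvtColor(u,cv2.COLOR_BGR2HSV)
m=(((h[...,1]>150)&(h[...,2]>80)&((h[...,0]<8)|(h[...,0]>172)))*255).astype(np.uint8)
m2=cv2.morphologyEx(m,cv2.MORPH_OPEN,cv2.getStructuringElement(2,(49,49)))
for r,a in rect(m2,8,*b[:2]): print((r-[230,150])*7)
w=np.clip(cv2.resize(s[170:215,240:300],None,fx=12,fy=12,interpolation=cv2.INTER_CUBIC).astype(float)*2.5,0,255).astype(np.uint8);cv2.imwrite('pics/c28.png',w)
```

```text
[[269.877 305.835]
 [253.048 330.033]
 [286.518 281.914]
 [280.788 339.919]
 [268.209 343.426]]
[[209.713 336.15 ]
 [301.805 307.258]
 [325.077 381.436]
 [232.984 410.327]]
```

View pics/c28.png

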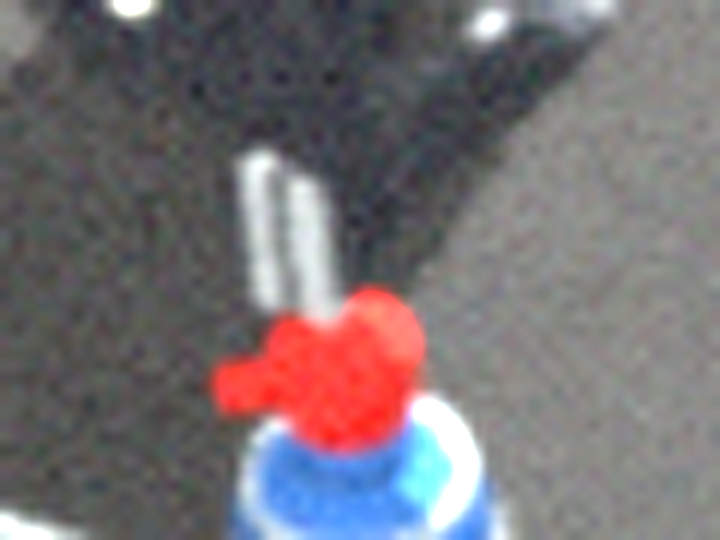

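send_rows --rows '[0,-0.1,0.15,1.2,0,0,0,0,-0.1,0.15,1.5,0,0,0,0,-0.1,0.15,1.5,0,0,0]'

```text
time: 21.55
ee_pos: [548.6, -116.6, 152.6]
eef_rot: [0.347, 3.117, -0.009]
ft_force: [0.5, 0.9, 0.5]
opening: 0.0
```

send_rows --rows '[0,0,0,0.3,0,0,0,0,0,0,0.5,0,0,0,0,0,0,0.5,0,0,0,0,0,0,0.5,0,0,0]'

```text
time: 21.88
ee_pos: [549.1, -116.7, 148.5]
eef_rot: [0.347, 3.115, -0.009]
ft_force: [-0.2, -0.2, 3.0]
opening: -0.2
```

send_rows --rows '[0,0,0,0.3,0,0,0,0,0,0,0.6,0,0,0,0,0,0,0.6,0,0,0,0,0,0,0.6,0,0,0,0,0,0,0.6,0,0,0]'

```text
time: 22.3
ee_pos: [549.3, -116.8, 146.7]
eef_rot: [0.347, 3.113, -0.01]
ft_force: [-8.3, 1.4, 25.8]
opening: 0.3
```

Run:
```python
from d import *
s=bot.get_image('scene');print(bot.state()['ee_pos'],bot.state()['ft_force'])
crop(s,150,150,310,270,5,'pics/c29.png')
```

```text
[ 549.289 -116.751  146.715] [-7.304  1.708 25.352]
```

View pics/c29.png

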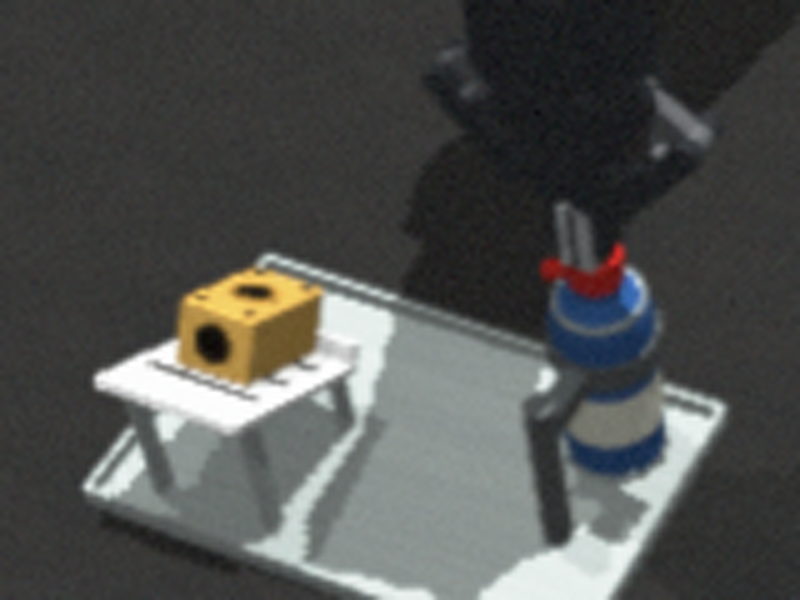

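The cap is right down on its stop at 26 N, with the block lying on the rest. Now retracting.

send_rows --rows '[0,0,0,-1.5,0,0,0,0,0,0,-4,0,0,0,0,0,0,-8,0,0,0,0,4,4,-10,0,0,0,0,8,8,-10,0,0,0]'

```text
time: 22.77
ee_pos: [508.0, -49.8, 246.3]
eef_rot: [0.356, 3.103, -0.011]
ft_force: [0.5, 1.9, -0.1]
opening: 0.2
```

send_rows --rows '[0,0,10,0,0,0,0,0,0,16,0,0,0,0,0,0,20,0,0,0,0,0,0,20,0,0,0,0,0,0,20,0,0,0,0]'

```text
time: 23.18
ee_pos: [553.2, 149.3, 245.1]
eef_rot: [0.351, 3.104, -0.007]
ft_force: [0.8, 0.1, 0.4]
opening: 0.4
```

Run:
```python
from m import *
from d import *
s=bot.get_image('scene');t=bot.get_image('top');print(bot.state()['time'],bot.state()['ee_pos'],bot.state()['ft_force'])
cv2.imwrite('pics/scene8.png',s);cv2.imwrite('pics/top8.png',t)
crop(s,150,170,310,290,5,'pics/c30.png');crop(t,370,215,500,315,6,'pics/c31.png')
```

```text
23.2833 [552.929 153.853 244.753] [-0.221  0.468  0.254]
```

View pics/c30.png

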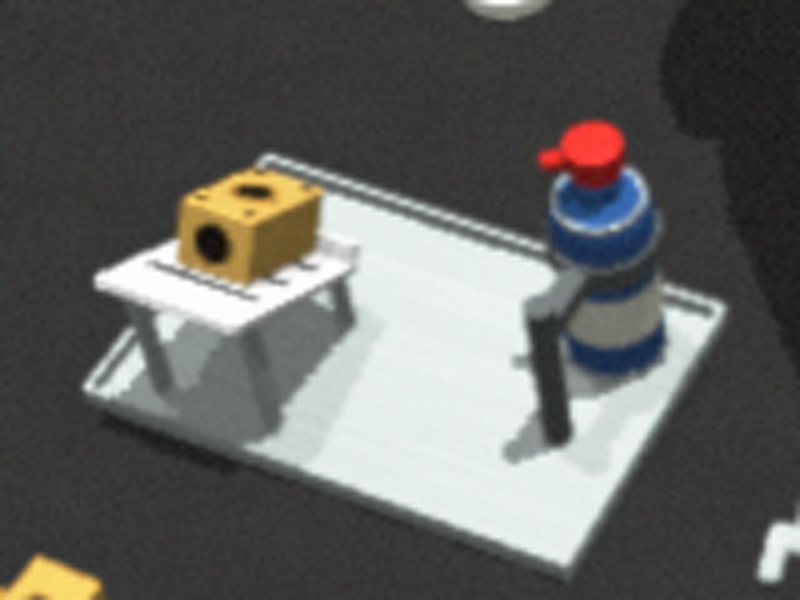

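View pics/c31.png

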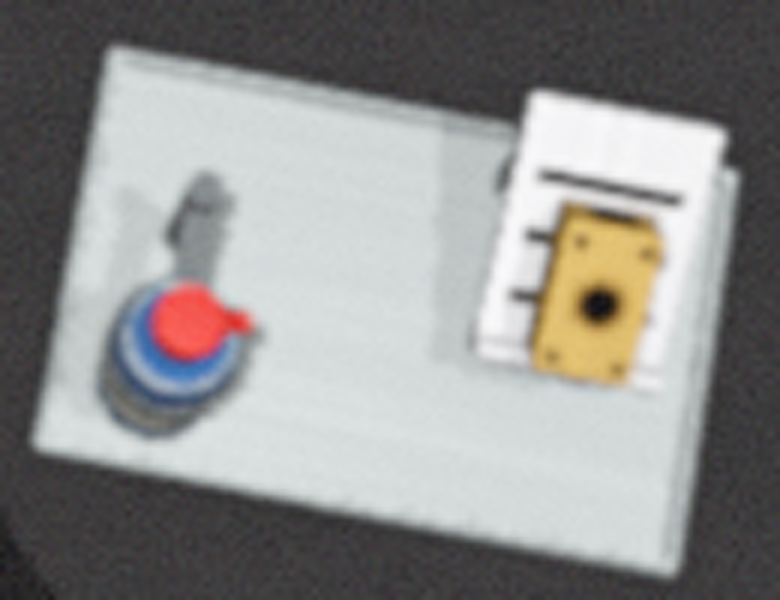

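Run:
```python
from m import *
from d import *
T=lambda x,y:[(x+.5)/6-.5+370,(y+.5)/6-.5+215];S=lambda x,y:[(x+.5)/5-.5+150,(y+.5)/5-.5+170]
c=O+Rf.apply([30,0,32])
print('expected port px top',proj('top',[c])[0],'seen',T(600,305),'scene',proj('scene',[c])[0],'seen',S(254,190))
# plane of block top: intersect rays
n=Rf.apply([0,0,1])
for nm,ps in(("top",[T(580,242),T(648,254),T(552,357),T(617,370),T(600,305)]),("scene",[S(204,198),S(249,213),S(254,190)])):
    o,d=ray(nm,ps);X=o+d*(((c-o)@n)/(d@n))[:,None];print(nm,Rf.inv().apply(X-O))
a=cv2.absdiff(cv2.imread('pics/top0.png'),cv2.imread('pics/top8.png'));crop(a,0,0,640,480,1,'pics/diff.png')
```

```text
expected port px top [470.012 264.974] seen [469.5833333333333, 265.4166666666667] scene [201.75  208.542] seen [200.4, 207.6]
top [[ 51.102  13.509  32.   ]
 [ 51.495 -11.921  32.   ]
 [  5.513  13.292  32.   ]
 [  5.29  -11.406  32.   ]
 [ 28.807   0.685  32.   ]]
scene [[ 52.606 -14.763  32.   ]
 [ 52.714   8.464  32.   ]
 [ 27.387  -5.19   32.   ]]
```

View pics/top8.png

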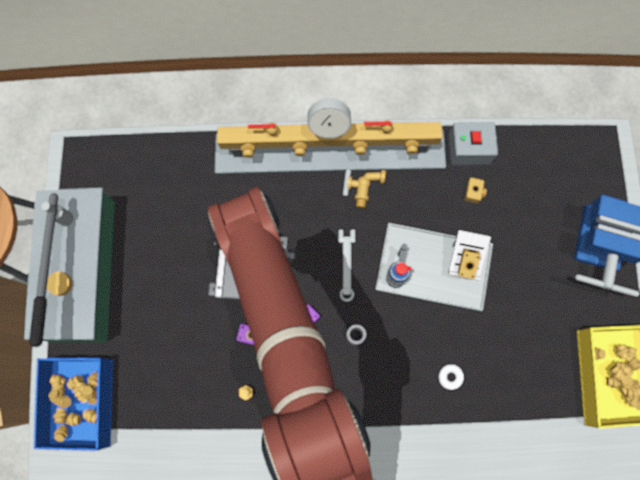

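The block is on the rest: the port is within about 3 mm (or less) of the expected place in x, the edges are square to the slots, and the cap is back up. The spanner (347,265), pipe stub (356,334), bib cock (365,185) and spare block (476,189) are where they started.

Run:
```python
from station import bot
print(bot.sign_off(), bot.state()['time'])
```

```text
the job is handed in; nothing more can be done
the job is handed in; nothing more can be done
```

I handed the job in at about 23 s of the 70 s; no verdict was reported. The block lies on the rest, the cap was pressed and is up again, and the bystanders look unmoved.

**What I did**
- **Squaring:** I dragged the block into the fence corner. A check suggested about 2 mm of gap in x, so I pushed it again with closed fingers. It stopped dead at 26 N in x and 16 N in y.
- **Regrip:** Joint 6 would have hit its limit at the full tilt. I set the block back down on the fixture clear of the fences and regripped it with the tool tilted 25°.
- **Placing:** I lowered it onto the slope, slid it down until the lip stopped it, and let go.
- **Cap:** I pressed it to its stop at 26 N, above the 5 N needed, and retracted.

**Last checks**

| Check | Result |
|---|---|
| Block from lip, along the slope | About 29 mm (top camera), 27 mm (scene camera); laid right is 30 mm, lower limit 27 mm |
| Sideways offset from mid-width | +0.7 mm (top camera), −5 mm (scene camera) |
| Squareness to the rest | Within about 0.5° by the screw positions (top camera) |
| Cap | Looks up again in both views |
| Bystanders | At their starting pixels in the top view |
| Arm | Clear of everything, about 0 N at the wrist |

**Disagreement:** the two cameras differ by 4–6 mm in y. The scene camera reads about 2–3 mm too far toward −y, judged against the known gripper position. Its 27 mm along the slope sits right at the lower limit. I took about 29 mm as right, because the block stopped against the lip at 29.0 mm by the arm's own position.

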